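Set the desk up for stamping slips

ROBOT

A 7-joint arm with a two-finger parallel gripper is mounted at the origin on the work surface. World frame = base frame: x ahead of the robot, y to its left, z up, the work surface at z = 0. Lengths are in m, angles in degrees, forces in N, time in s.
With the tool pointing down it reaches from about 0.35 to 0.9 m from the base axis. Payload 19.9 kg.
Tool frame: the origin (TCP) lies where the fingers leave the gripper's body, on its centre line; the fingertips stand 73 mm ahead of it and the grasp point (between the pads) lies bot.grip_depth ahead of it (bot.grip_depth is the distance from the TCP to the grasp point, in m); z points along the fingers, x is the direction in which the jaws open and shut, and the axes are right-handed (so a half turn about z gives the same grasp; the last joint's range is limited). The gripper opens to 85 mm and grips with 20 to 120 N. Pads are 22 mm wide; open, the fingers measure 114 mm over their backs; the gripper's body (76 mm by 85 mm) begins 54 mm behind the grasp point. The pads swing forward as they close: fully open they stand 13 mm farther back than shut.
Start: joints at [-67.065, 23.915, -0.59, 92.452, 0.269, 63.638, -3.037], TCP at [0.267, 0.565, 0.304] pointing down, gripper open.
Joint ranges: [-161.28, 161.28], [-22.2, 115.67], [-73.04, 71.86], [3.21, 147.25], [-68.34, 248.33], [10.77, 114.83], [-161.83, 161.83]. Speed limits (degrees/s): [108.29, 108.29, 136.94, 136.94, 172.46, 172.46, 172.46].

INTERFACE

Orientations are given as [roll, pitch, yaw] about the fixed x, y, z axes, in that order (R = Rz(yaw) Ry(pitch) Rx(roll)).
In Python, from cell import bot gives the robot as it stands.
- The arm moves only by the shell command python3 -m jog 'ROWS' [FORCE]. ROWS is JSON, a list that holds one entry, the list of rows, each a list of 7 numbers: the shift along the tool's x, y, z in m, then the turn, a rotation vector about the tool's x, y, z in degrees, then the opening, from -1 (shut) to 1 (fully open). A call has 1 to 5 rows; each row is the pose to reach, as a shift and turn from the pose commanded when the call began, along the tool's axes at that moment; what a row does not reach only later rows make up. A row lasts 1/8 s, in which the tool goes at most 62.5 mm and 10.7 degrees, less where a joint would pass 70% of its speed; a pose out of reach is approached as far as the arm can. A call with a gripper value outside its range is refused whole. The fingers move at their own pace and stop on an object; FORCE is the grip in N (left out, the last holds). Time passes only in rows, so rows that repeat a pose let the fingers close. It gives the time, the measured TCP pose, the force and the opening at its end, in the units of the state.
- bot.state(): the state, without advancing time (a new reading comes with each control period).
- bot.snapshot(name): name is "scene" or "top" or "wrist"; returns the picture (420x560x3 uint8, blue, green, red); there is no depth.
- bot.calibration(name): a dict with "K" (3x3 intrinsics, pixels), "rvec" (rotation vector, rad) and "tvec" (3), from world to camera coordinates, as OpenCV has them; the wrist camera has in their place "T_tool_cam" (4x4, takes a point from camera to tool coordinates, whose origin is the TCP and whose axes are the tool frame's). Camera axes: x right, y down, z forward; pixel columns grow to the right and rows downward; lengths in m; the calibration is good to about 2 mm. A picture is of the moment at which its call begins: read the wrist's pose just before it. calibration takes no time and is no camera call.
- bot.sign_off(): hands the job in, once; it reports no verdict.
The state is a dict: "clock": time; "joints": joint angles; "joint_vel": joint speeds; "effort": joint torques, N m; "eef_pos": TCP position; "eef_rot": TCP orientation; "ft_force": force on the tool from outside, world axes, zero at the start; "ft_torque": the same for the moment, N m; "gripper_width": opening from 0.0 (shut) to 1.0 (fully open).
Only numpy, scipy, OpenCV 4.12 (cv2) and the standard library are available. Lean on these libraries where they do the work, as an engineer would, in place of code of your own. Each camera call takes 0.05 s, during which the arm holds its last target.

TASK

Set the desk up for stamping: move the notched steel block off the square rubber mat and lay it flat, right way up, in the middle of the slip pile as a paperweight, put the flat round ink tin in the middle of the mat instead, and stand the round stamp with the wooden handle upright on the middle of the tin. Stand the rectangular date stamp upright on the desk to the left of the slip pile and the small sponge pot to its right (left and right as the robot sees them), each level with the middle of the pile's side and leaving a gap of about 3 cm. Leave the computer mouse where it lies.

Things in the scene. Friction and masses are not known exactly. Their poses are not given: they have to be found in the camera images.
- slips: Pile of pink and white paper slips, fixed to the desk: 104 mm (its x) by 80 mm (its y) by 22 mm high, flat top. Origin at the centre of its underside, on the desk. Its x axis points roughly away from the robot (yaw within 0.25 rad), its y axis to the robot's left, z up. Its two 104 mm long sides are its left (+y) and right (-y) sides.
- mat: Thin square black rubber mat, fixed to the desk, 90 by 90 by 4 mm. Origin at the centre of its underside, on the desk; z up. The steel block lies on it at the start.
- calc: Pocket calculator, fixed to the desk, 116 mm (x) by 74 mm (y) by 16 mm high, grey with small keys; origin at the centre of its underside. Not part of the job: it is only in the way.
- block_center (a point): Notched machined steel block, about 0.28 kg: base 50 mm (its x) by 36 mm (its y) by 20 mm high, with two 12 mm wide upstands across its x ends, total height 30 mm; both 50 mm sides are flat, so it is gripped across its y (36 mm). Point at its centre, 15 mm above its underside; z up when right way up.
- tin_center (a point): Flat round closed ink tin of bare metal, diameter 58 mm, 22 mm high, flat top, loose on the desk, gripped across its diameter. Point at its centre, 11 mm above its underside; z up.
- rstamp_center (a point): Round hand stamp standing upright, 70 mm tall: round black foot of diameter 36 mm and 12 mm high, thin steel neck, round dark wooden handle of diameter 26 mm from 26 mm to 70 mm height (rounded top edge), gripped by the handle. Point on its axis at half height, 35 mm above its underside; z up.
- dstamp_center (a point): Rectangular date stamp standing upright, 56 mm tall: 52 mm (its x) by 28 mm (its y), black below, grey upper part 44 by 28 mm above 34 mm height; gripped across its y (28 mm). Point at its centre, 28 mm above its underside; z up.
- pot_center (a point): Small round white pot filled with a domed pale sponge (for wetting fingers): diameter 44 mm, pot wall 28 mm high, 34 mm with the dome; narrower and taller than the ink tin. Gripped across its diameter. Point on its axis, 17 mm above its underside; z up.
- mouse_center (a point): Light grey wireless computer mouse lying loose on the desk, 94 mm (its x) by 56 mm (its y) by 28 mm. Point at its centre, 13 mm above the desk. To be left alone.
Not all that is in view belongs to the job. Leave any blue, green or turquoise look-alike of the part that bears block_center alone.

How it is judged:
By the outcome, as a careful person would: the job done as asked, in the order asked, and still so for the second after the job is handed in, with the robot touching nothing.
It also fails if it takes over 128 s, if anything falls off the work surface, if the arm or the gripper's body presses on something with over 40 N, if the wrist force passes 120 N, or if a joint passes its speed limit or range.

## Working session

There is one attempt and no reset: what is moved stays moved. The work goes in short steps, Python scripts to look and compute and a shell command to move; the robot and the scene stay as the last step left them, time stands still between calls to the robot, and variables do not carry over. Pictures are saved under pics/ and viewed, and the job is handed in when it is done.

```bash
ls; mkdir -p pics; python3 - <<'E'
from cell import bot
import cv2,numpy as np
s=bot.state();print(s['clock'],s['eef_pos'],s['eef_rot'],s['gripper_width'],bot.grip_depth)
for n in ['scene','top']:
    cv2.imwrite(f'pics/{n}0.png',bot.snapshot(n))
for n in ['scene','top','wrist']:
    c=bot.calibration(n)
    print(n,{k:np.round(np.array(v),4).tolist() for k,v in c.items()})
E
```

```text
pics
0.0 [0.26711043 0.56475043 0.30324723] [1.79993893e+02 7.19439582e-02 6.46901868e+01] 0.9980729774939654 0.0539
scene {'K': [[392.8964, 0.0, 269.8406], [0.0, 392.8964, 207.1893], [0.0, 0.0, 1.0]], 'rvec': [1.7867, 1.7147, -0.7441], 'tvec': [-0.0249, -0.3309, 1.1715]}
top {'K': [[402.7122, 0.0, 281.9036], [0.0, 402.7122, 212.4338], [0.0, 0.0, 1.0]], 'rvec': [2.1398, -2.1957, 0.1225], 'tvec': [0.0174, 0.5313, 0.7773]}
wrist {'K': [[369.4782, 0.0, 276.1], [0.0, 369.4782, 208.8759], [0.0, 0.0, 1.0]], 'T_tool_cam': [[1.0, 0.0019, -0.0014, 0.0], [-0.0014, 0.9585, 0.2852, -0.0718], [0.0019, -0.2852, 0.9585, -0.0707], [0.0, 0.0, 0.0, 1.0]]}
```

View pics/scene0.png

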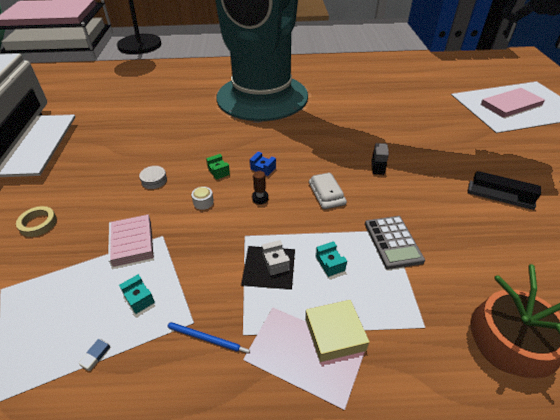

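View pics/top0.png

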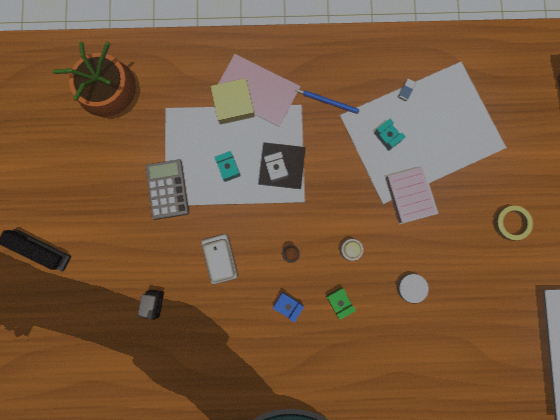

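The top view has the robot at the bottom. The pile is near (412,194), the mat with the steel block near (281,166), the tin near (413,289), the pot near (352,250), the round stamp near (291,254), the date stamp near (151,304) and the mouse near (219,259). Next I'll take zoomed crops and write the helpers.

```bash
cat > h.py <<'E'
import cv2,numpy as np
from cell import bot
from scipy.spatial.transform import Rotation as R
def cam(n,s=None):
    c=bot.calibration(n);K=np.array(c['K'])
    if n=='wrist':
        T=np.eye(4);T[:3,:3]=R.from_euler('xyz',s['eef_rot'],degrees=True).as_matrix();T[:3,3]=s['eef_pos']
        M=T@np.array(c['T_tool_cam']);Rw=M[:3,:3].T;t=-Rw@M[:3,3]
    else:
        Rw=cv2.Rodrigues(np.array(c['rvec'],float))[0];t=np.array(c['tvec'],float)
    return K,Rw,t
def cast(C,uv,z):
    K,Rw,t=C;uv=np.atleast_2d(np.array(uv,float))
    d=(np.linalg.inv(K)@np.c_[uv,np.ones(len(uv))].T).T@Rw
    o=-Rw.T@t
    return o+d*((z-o[2])/d[:,2])[:,None]
def proj(C,P):
    K,Rw,t=C;p=(K@(Rw@np.atleast_2d(P).T+t[:,None])).T
    return p[:,:2]/p[:,2:]
E
python3 - <<'E'
from h import *
im=cv2.imread('pics/top0.png')
def crop(u0,v0,w,h,n,f):cv2.imwrite(n,cv2.resize(im[v0:v0+h,u0:u0+w],None,fx=f,fy=f,interpolation=cv2.INTER_CUBIC))
crop(255,140,200,150,'pics/c1.png',4)
crop(120,220,200,110,'pics/c2.png',4)
C=cam('top')
print('cam',-C[1].T@C[2])
for n,uv,z in [('slips',(412,194),.022),('mat',(281,166),.004),('block',(276,166),.03),('tin',(413,289),.022),('rst',(291,254),.07),('dst',(151,304),.056),('pot',(352,250),.034),('mouse',(219,259),.026),('calc',(167,189),.016)]:
    print(n,cast(C,uv,z).round(3))
E
```

```text
cam [0.44449352 0.0085878  0.83011214]
slips [[ 0.563 -0.261  0.022]]
mat [[0.632 0.003 0.004]]
block [[0.626 0.013 0.03 ]]
tin [[ 0.373 -0.252  0.022]]
rst [[ 0.448 -0.011  0.07 ]]
dst [[0.361 0.255 0.056]]
pot [[ 0.453 -0.132  0.034]]
mouse [[0.442 0.131 0.026]]
calc [[0.587 0.237 0.016]]
```

View pics/c1.png

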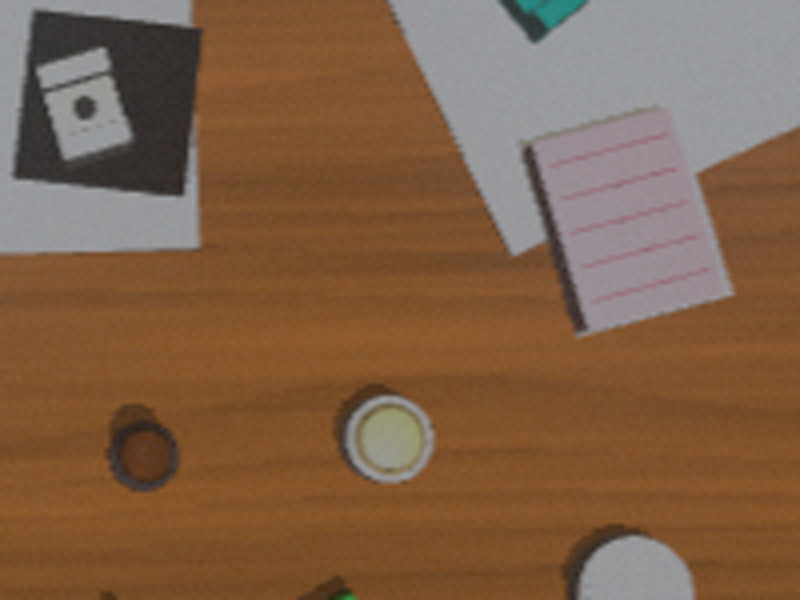

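View pics/c2.png

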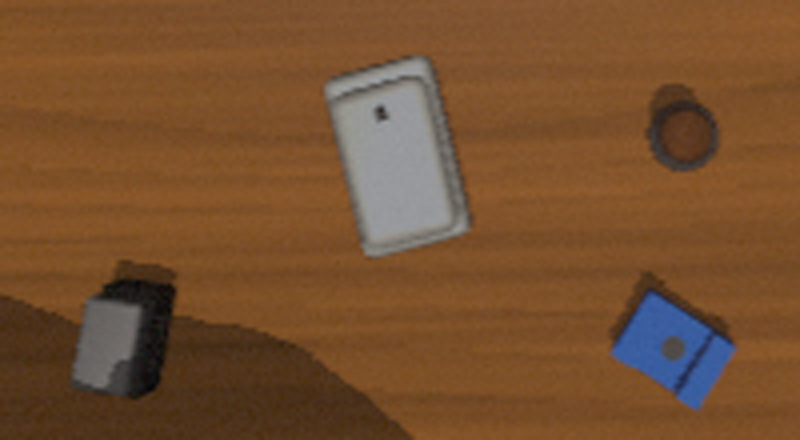

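```bash
cat > meas.py <<'E'
from h import *
def blob(m,uv,name='',save=None):
    n,l,st,ce=cv2.connectedComponentsWithStats(m.astype(np.uint8))
    k=l[int(uv[1]),int(uv[0])]
    if k==0:
        d=[np.hypot(*(c-uv)) if i else 1e9 for i,c in enumerate(ce)];k=int(np.argmin(d))
    b=(l==k).astype(np.uint8);c=max(cv2.findContours(b,cv2.RETR_EXTERNAL,cv2.CHAIN_APPROX_NONE)[0],key=cv2.contourArea)
    return c[:,0,:].astype(float)
def rect(C,c,z):
    P=cast(C,c,z)[:,:2].astype(np.float32)
    return cv2.minAreaRect(P*1000)
E
python3 - <<'E'
from meas import *
im=cv2.imread('pics/top0.png').astype(int);b,g,r=im[...,0],im[...,1],im[...,2]
hsv=cv2.cvtColor(im.astype(np.uint8),cv2.COLOR_BGR2HSV).astype(int)
for n,uv in [('slip',(412,200)),('white',(380,170)),('desk',(340,210)),('mat',(295,170)),('block',(276,172)),('tin',(413,289)),('sponge',(352,250)),('potw',(361,250)),('handle',(292,254)),('foot',(286,258)),('dgrey',(147,304)),('dblk',(158,304)),('shade',(135,310)),('side',(391,200))]:
    print(n,im[uv[1],uv[0]],hsv[uv[1],uv[0]])
E
```

```text
slip [146 139 151] [163  20 151]
white [155 153 152] [110   5 155]
desk [ 42  84 131] [ 14 173 131]
mat [43 45 52] [ 7 44 52]
block [130 131 129] [ 75   4 131]
tin [151 152 150] [ 75   3 152]
sponge [132 150 151] [ 28  32 151]
potw [114 125 136] [ 15  41 136]
handle [39 58 94] [ 10 149  94]
foot [42 47 59] [ 9 73 59]
dgrey [103 104 109] [  5  14 109]
dblk [22 18 25] [163  71  25]
shade [25 50 78] [ 14 173  78]
side [ 84  96 111] [ 13  62 111]
```

```bash
python3 - <<'E'
from meas import *
im0=cv2.imread('pics/top0.png');C=cam('top')
im=cv2.GaussianBlur(im0,(3,3),0).astype(int);b,g,r=im[...,0],im[...,1],im[...,2]
hsv=cv2.cvtColor(im.astype(np.uint8),cv2.COLOR_BGR2HSV).astype(int);S,V=hsv[...,1],hsv[...,2]
ms={'slip':((np.minimum(b,r)-g>2)&(V>115),(412,204),.022),
'mat':((V<75)&(S<75),(295,170),.004),
'block':((V>90)&(S<40)&(np.arange(560)[None]<303)&(np.arange(560)[None]>262),(276,172),.025),
'tin':((V>100)&(S<50),(413,289),.022),
'pot':((V>100)&(S<90),(352,250),.028),
'rst':((r<105)&(S<175),(291,254),.012),
'handle':((r>75)&(r<112)&(S>110)&(S<165),(292,254),.07),
'dst':((V>70)&(S<60),(147,304),.056),
'dstall':((S<130)&(V<140)&(r<125),(151,304),.03),
'mouse':((V>90)&(S<60),(219,259),.01),
'calc':((S<75),(167,189),.016)}
o=im0.copy()
for n,(m,uv,z) in ms.items():
    c=blob(m,uv);print(n,z,[np.round(x,1) for x in rect(C,c,z)],len(c),c.mean(0).round(1))
    cv2.drawContours(o,[c.astype(int)],-1,(0,0,255),1)
cv2.imwrite('pics/o1.png',cv2.resize(o[130:330,130:450],None,fx=2.5,fy=2.5))
E
```

```text
slip 0.022 [array([ 564.2, -261.4]), array([100. ,  74.5]), np.float64(13.7)] 157 [412.1 194.2]
mat 0.004 [array([633.6,   1.6]), array([87. , 87.5]), np.float64(82.1)] 158 [281.5 165.4]
block 0.025 [array([628.3,  13.9]), array([52.4, 37.6]), np.float64(15.5)] 77 [275.6 165.4]
tin 0.022 [array([ 375.2, -253. ]), array([53.5, 55. ]), np.float64(86.7)] 80 [413.2 288. ]
pot 0.028 [array([ 454.6, -133. ]), array([41.7, 43.9]), np.float64(43.0)] 61 [351.9 249.3]
rst 0.012 [array([452.5,  -9.7]), array([41.4, 35.7]), np.float64(43.5)] 55 [289.9 251.8]
handle 0.07 [array([448.6, -11.6]), array([21.2, 19.9]), np.float64(43.5)] 31 [291.3 253.7]
dst 0.056 [array([357.7, 264.1]), array([26. , 40.8]), np.float64(79.2)] 60 [145.8 305.2]
dstall 0.03 [array([358.5, 265.7]), array([43.2, 55.6]), np.float64(79.8)] 85 [149.9 304.6]
mouse 0.01 [array([443.1, 133.5]), array([91.8, 53.9]), np.float64(13.3)] 132 [219.  258.9]
calc 0.016 [array([687. , 102.6]), array([331.9, 370.6]), np.float64(79.7)] 691 [235.  137.5]
```

View pics/o1.png

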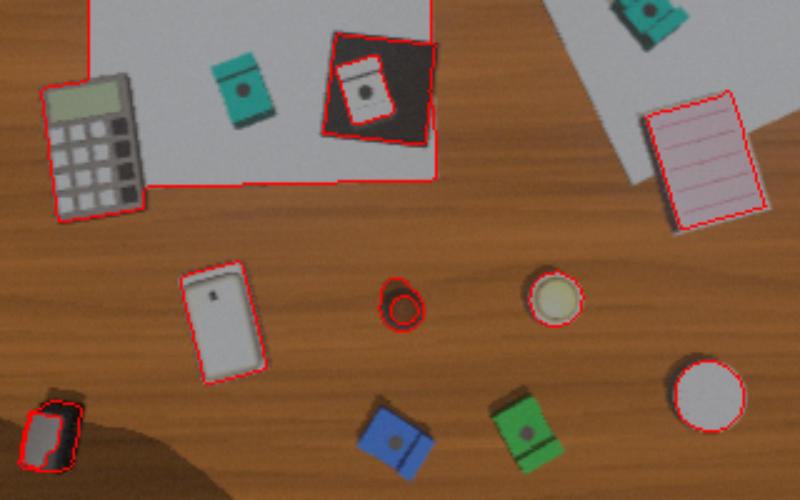

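The top-view masks give sizes that match the listed ones. Pile: centre (0.564, -0.261), yaw 13.7°. Mat: (0.634, 0.002). Block: (0.628, 0.014), yaw 15.5°. Next is a helper that prints shifts in tool axes, then I'll move above the block.

```bash
cat > go.py <<'E'
import sys
from h import *
x,y,z,yaw=map(float,sys.argv[1:5])
s=bot.state()
Rc=R.from_euler('xyz',s['eef_rot'],degrees=True);Rt=R.from_euler('xyz',[180,0,yaw],degrees=True)
d=Rc.inv().apply(np.array([x,y,z])-s['eef_pos']);w=(Rc.inv()*Rt).as_rotvec(degrees=True)
print('t',round(s['clock'],2),'pos',s['eef_pos'].round(4),'rot',s['eef_rot'].round(1),'w',round(s['gripper_width'],3),'F',np.round(s['ft_force'],1),'j7',round(s['joints'][6],1))
print('shift',d.round(4),'turn',w.round(1))
E
python3 go.py 0.59 -0.01 0.30 -74.5; python3 go.py 0.628 0.014 0.20 -74.5
```

```text
t 0.1 pos [0.2671 0.5648 0.3033] rot [1.80e+02 1.00e-01 6.47e+01] w 0.997 F [0.3 0.  1.2] j7 -3.0
shift [-0.3816  0.5376  0.0038] turn [1.000e-01 0.000e+00 1.392e+02]
t 0.1 pos [0.2671 0.5648 0.3033] rot [1.80e+02 1.00e-01 6.47e+01] w 0.997 F [0.3 0.  1.2] j7 -3.0
shift [-0.3435  0.5617  0.1037] turn [1.000e-01 0.000e+00 1.392e+02]
```

```bash
python3 -m jog '[[[-0.3435,0.5617,0,0,0,139.2,1],[-0.3435,0.5617,0,0,0,139.2,1],[-0.3435,0.5617,0,0,0,139.2,1],[-0.3435,0.5617,0,0,0,139.2,1],[-0.3435,0.5617,0,0,0,139.2,1]]]'; python3 go.py 0.628 0.014 0.25 -74.5
```

```text
clock: 0.72
eef_pos: [0.4392, 0.3018, 0.3039]
eef_rot: [-180.0, 0.0, 10.6]
ft_force: [1.2, 0.7, -0.0]
gripper_width: 0.998
t 0.72 pos [0.4392 0.3018 0.3039] rot [-180.     0.    10.6] w 0.998 F [ 1.2  0.7 -0. ] j7 -22.8
shift [0.1325 0.3176 0.0539] turn [-0.   0.  85.1]
```

```bash
python3 -m jog '[[[0.1325,0.3176,0.054,0,0,85,1],[0.1325,0.3176,0.054,0,0,85,1],[0.1325,0.3176,0.054,0,0,85,1],[0.1325,0.3176,0.054,0,0,85,1],[0.1325,0.3176,0.054,0,0,85,1]]]'>/dev/null; python3 go.py 0.628 0.014 0.25 -74.5
```

```text
t 1.35 pos [0.6102 0.0449 0.2551] rot [180.    0.  -43.1] w 1.002 F [0.7 1.7 0.2] j7 -36.4
shift [0.0341 0.0105 0.0051] turn [ 0.   0.  31.4]
```

```bash
python3 -m jog '[[[0.034,0.0105,0.005,0,0,31.4,1],[0.034,0.0105,0.005,0,0,31.4,1],[0.034,0.0105,0.005,0,0,31.4,1],[0.034,0.0105,0.005,0,0,31.4,1],[0.034,0.0105,0.005,0,0,31.4,1]]]'>/dev/null; python3 go.py 0.628 0.014 0.25 -74.5
python3 - <<'E'
from h import *
s=bot.state();im=bot.snapshot('wrist');cv2.imwrite('pics/w1.png',im)
E
```

```text
t 1.98 pos [0.6272 0.0159 0.2503] rot [180.   -0.  -73.9] w 1.0 F [-0.3  0.5  0.7] j7 -60.3
shift [ 0.0021 -0.0002  0.0003] turn [ 0.  -0.   0.6]
```

View pics/w1.png

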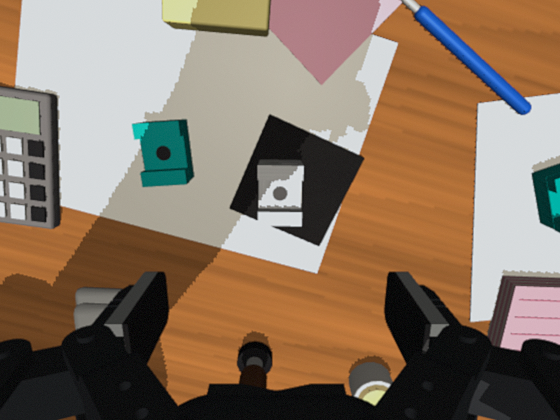

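Wrist view: the block spans columns 257–303 and rows 159–226, squared up with the gripper. Its upstands face up, so it is right way up. I'll cast those edges as a cross-check.

```bash
python3 - <<'E'
from h import *
im=cv2.imread('pics/w1.png');cv2.imwrite('pics/w1c.png',cv2.resize(im[100:260,200:390],None,fx=4,fy=4,interpolation=cv2.INTER_CUBIC))
C=cam('wrist',bot.state())
print(cast(C,[(257,160),(303,159)],.034).round(4),cast(C,[(257,226),(303,226)],.034).round(4))
print('mat',cast(C,[(268,115),(364,157),(321,245),(230,207)],.004).round(4),cast(C,[(268,115),(364,157),(321,245),(230,207)],.004).mean(0))
E
```

```text
[[0.6494 0.0367 0.034 ]
 [0.6601 0.0025 0.034 ]] [[ 0.5968  0.0223  0.034 ]
 [ 0.6073 -0.014   0.034 ]]
mat [[ 0.6832  0.038   0.004 ]
 [ 0.6724 -0.0509  0.004 ]
 [ 0.5847 -0.0407  0.004 ]
 [ 0.5969  0.0489  0.004 ]] [ 0.63428368 -0.00117609  0.004     ]
```

View pics/w1c.png

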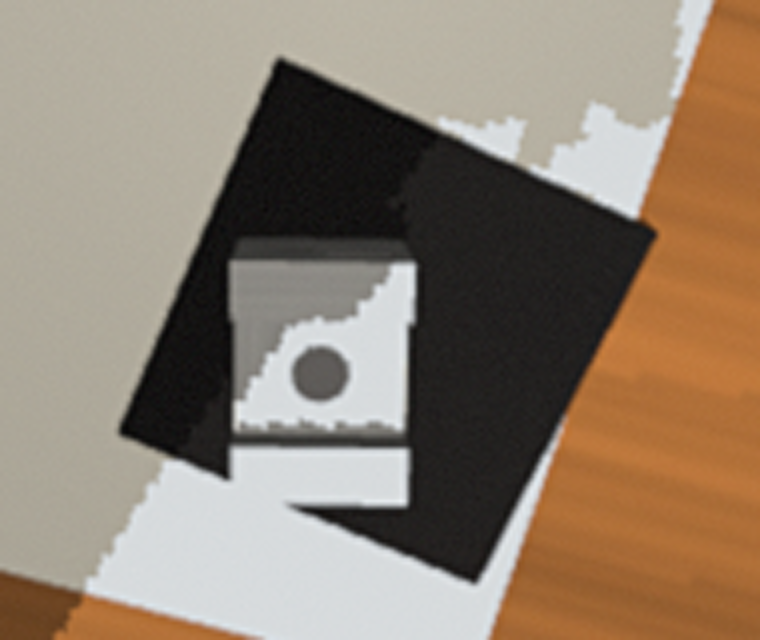

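Block centre is about (0.627, 0.012), and the two views agree within 2–3 mm. The mat is at (0.634, 0.000). I'll descend and grip.

```bash
python3 go.py 0.627 0.0125 0.081 -74.5; python3 -m jog '[[[0.0033,-0.0006,0.06,0,0,0.5,1],[0.0033,-0.0006,0.12,0,0,0.5,1],[0.0033,-0.0006,0.16,0,0,0.5,1],[0.0033,-0.0006,0.169,0,0,0.5,1],[0.0033,-0.0006,0.169,0,0,0.5,1]]]' 60 >/dev/null;  python3 go.py 0.627 0.0125 0.081 -74.5
```

```text
t 2.02 pos [0.6272 0.0158 0.2504] rot [180.    0.  -73.9] w 1.001 F [0.7 0.5 0.4] j7 -60.3
shift [0.0031 0.0011 0.1694] turn [0.  0.  0.6]
t 2.65 pos [0.6292 0.0125 0.0823] rot [-180.    -0.   -74.6] w 1.002 F [-0.5  0.3  0.6] j7 -54.3
shift [-0.0005  0.0021  0.0013] turn [-0.  -0.  -0.1]
```

```bash
python3 -m jog '[[[0,0.0015,0.0005,0,0,0,-1],[0,0.0015,0.0005,0,0,0,-1],[0,0.0015,0.0005,0,0,0,-1],[0,0.0015,0.0005,0,0,0,-1],[0,0.0015,0.0005,0,0,0,-1]]]' 60 ; python3 -m jog '[[[0,0,0,0,0,0,-1],[0,0,-0.005,0,0,0,-1],[0,0,-0.04,0,0,0,-1],[0,0,-0.08,0,0,0,-1],[0,0,-0.08,0,0,0,-1]]]';  python3 go.py 0.563 -0.261 0.16 -76.3
```

```text
clock: 3.28
eef_pos: [0.6277, 0.0125, 0.082]
eef_rot: [-179.9, 0.0, -74.6]
ft_force: [-3.5, 1.6, 12.1]
gripper_width: 0.404
clock: 3.9
eef_pos: [0.6284, 0.0122, 0.1638]
eef_rot: [-179.8, -0.0, -74.6]
ft_force: [-0.1, -0.1, -4.9]
gripper_width: 0.398
t 3.9 pos [0.6284 0.0122 0.1638] rot [-179.8   -0.   -74.6] w 0.398 F [-0.1 -0.1 -4.9] j7 -57.2
shift [0.2462 0.1355 0.0034] turn [-0.2 -0.   1.7]
```

```bash
python3 -m jog '[[[0.06,0.035,-0.04,0,0,0.4,-1],[0.12,0.066,-0.09,0,0,0.8,-1],[0.18,0.099,-0.09,0,0,1.2,-1],[0.246,0.1355,-0.09,0,0,1.7,-1],[0.246,0.1355,-0.09,0,0,1.7,-1]]]'>/dev/null;  python3 go.py 0.563 -0.261 0.25 -76.3
python3 - <<'E'
from h import *
s=bot.state();im=bot.snapshot('wrist');cv2.imwrite('pics/w2.png',im);np.savez('pics/w2.npz',p=s['eef_pos'],r=s['eef_rot'])
E
```

```text
t 4.53 pos [ 0.5606 -0.2628  0.2505] rot [180.    0.  -76.4] w 0.402 F [ 0.5  0.1 -3.9] j7 -35.3
shift [-0.0012 -0.0027  0.0005] turn [ 0.   0.  -0.1]
```

View pics/w2.png

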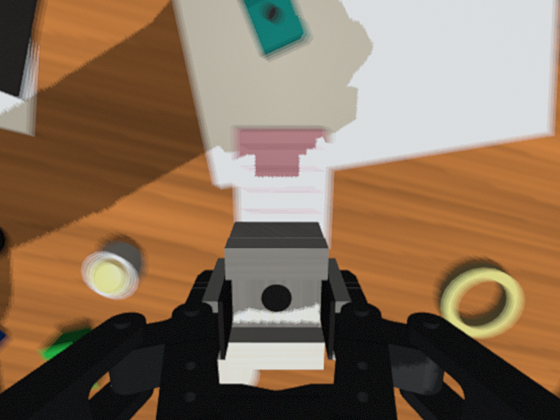

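The block sits level in the grip. The pile shows directly behind it, its far edge on row 128 and columns about 236–330.

```bash
python3 - <<'E'
from h import *
s=bot.state();print(s['eef_pos'],s['eef_rot'])
C=cam('wrist',s)
p=cast(C,[(236,128),(329,128),(238,215),(331,215)],.022);print(p.round(4))
a=np.radians(13.7);ux=np.array([np.cos(a),np.sin(a)]);uy=np.array([-ux[1],ux[0]])
for q in p:print((q[:2]-[.563,-.262])@ux,(q[:2]-[.563,-.262])@uy)
# block: top edges
print(cast(C,[(226,245),(328,245)],.2505-.082+.034).round(4),cast(C,[(219,369),(324,369)],.2505-.082+.034).round(4))
E
```

```text
[ 0.5577242  -0.27002429  0.25147996] [179.90011927  -0.19916882 -76.78052753]
[[ 0.5997 -0.2292  0.022 ]
 [ 0.6167 -0.3012  0.022 ]
 [ 0.5289 -0.2453  0.022 ]
 [ 0.547  -0.3225  0.022 ]]
0.043465022554027226 0.023198782157630396
0.042921275881399 -0.05082282788058297
-0.02917550699272787 0.024279182947629048
-0.029846771423607595 -0.05503234288941084
[[ 0.5777 -0.2484  0.2025]
 [ 0.5858 -0.283   0.2025]] [[ 0.5261 -0.2557  0.2025]
 [ 0.5354 -0.2955  0.2025]]
```

The arm was still settling, so I'll hold and take another picture.

```bash
python3 -m jog '[[[0,0,0,0,0,0,-1],[0,0,0,0,0,0,-1],[0,0,0,0,0,0,-1]]]'>/dev/null;  python3 go.py 0.563 -0.261 0.25 -76.3
cat > wsnap.py <<'E'
import sys
from h import *
s=bot.state();im=bot.snapshot('wrist');n=sys.argv[1];cv2.imwrite(f'pics/{n}.png',im);np.savez(f'pics/{n}.npz',p=s['eef_pos'],r=s['eef_rot'])
E
cat >> h.py <<'E'
def wcam(n):
    d=np.load(f'pics/{n}.npz');return cam('wrist',{'eef_pos':d['p'],'eef_rot':d['r']})
E
python3 wsnap.py w3; python3 go.py 0.563 -0.261 0.25 -76.3
```

```text
t 4.95 pos [ 0.5622 -0.2595  0.2505] rot [180.    0.  -76.2] w 0.404 F [-0.3  0.6 -3. ] j7 -35.5
shift [ 0.0016 -0.0004  0.0005] turn [0.  0.  0.1]
t 5.0 pos [ 0.5622 -0.2597  0.2507] rot [180.    0.  -76.2] w 0.406 F [-0.   0.  -3.8] j7 -35.5
shift [ 0.0015 -0.0005  0.0007] turn [0.  0.  0.1]
```

View pics/w3.png

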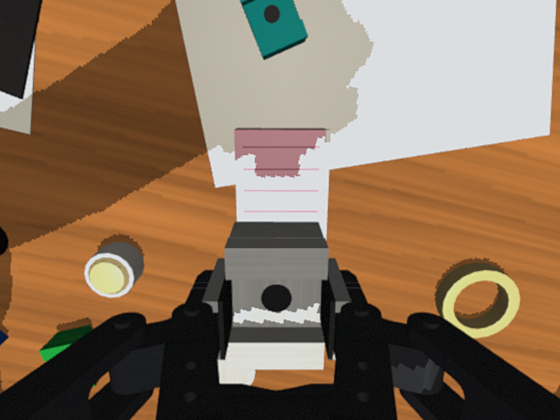

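```bash
python3 - <<'E'
from h import *
C=wcam('w3');im=cv2.imread('pics/w3.png')
cv2.imwrite('pics/w3c.png',cv2.resize(im[110:400,190:370],None,fx=2,fy=2,interpolation=cv2.INTER_CUBIC))
p=cast(C,[(235,129),(327,128),(237,215),(328,215)],.022)
a=np.radians(13.7);ux=np.array([np.cos(a),np.sin(a)]);uy=np.array([-ux[1],ux[0]])
for q in p:print((q[:2]-[.563,-.262])@ux,(q[:2]-[.563,-.262])@uy)
t=np.array([.5622,-.2597])
for q in cast(C,[(226,248),(328,248),(219,369),(324,369)],.2505-.082+.034):print('b',(q[:2]-t)@ux,(q[:2]-t)@uy)
E
```

```text
0.04961685043928554 0.03448617346376979
0.05057499351063102 -0.03853502273086553
-0.022037467908038746 0.034898770564108623
-0.02185781992186549 -0.04243756710347455
b 0.023712495856766165 0.01683169490966936
b 0.023792460216601228 -0.018515946473990286
b -0.02662419060228995 0.02136712516875021
b -0.026542884039961592 -0.019133060548802632
```

View pics/w3c.png

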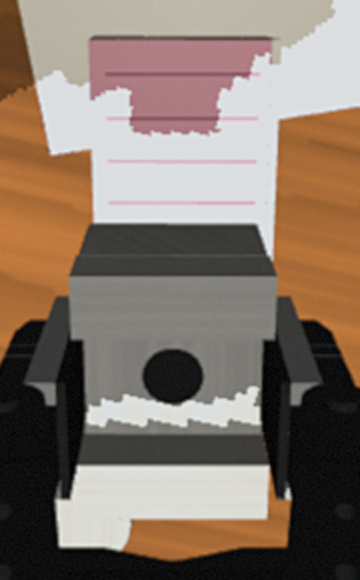

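Pile centre from the two views averages (0.563, -0.2635), and the block sits 1–2 mm toward the robot in the grip. I'll place it with the TCP at (0.564, -0.263).

```bash
python3 go.py 0.5643 -0.2632 0.1005 -76.3; python3 -m jog '[[[0.004,0,0.05,0,0,0.1,-1],[0.004,-0.001,0.1,0,0,0.1,-1],[0.004,-0.001,0.138,0,0,0.1,-1],[0.004,-0.001,0.145,0,0,0.1,-1],[0.004,-0.001,0.145,0,0,0.1,-1]]]';  python3 go.py 0.5643 -0.2632 0.1005 -76.3
```

```text
t 5.0 pos [ 0.5622 -0.2597  0.2507] rot [180.    0.  -76.2] w 0.406 F [-0.   0.  -3.8] j7 -35.5
shift [ 0.004  -0.0013  0.1502] turn [0.  0.  0.1]
clock: 5.62
eef_pos: [0.5641, -0.2645, 0.1068]
eef_rot: [-180.0, -0.0, -76.4]
ft_force: [0.6, 0.3, -2.4]
gripper_width: 0.406
t 5.62 pos [ 0.5641 -0.2645  0.1068] rot [-180.    -0.   -76.4] w 0.406 F [ 0.6  0.3 -2.4] j7 -29.6
shift [-0.0012 -0.0005  0.0063] turn [-0.  -0.  -0.1]
```

```bash
python3 -m jog '[[[-0.001,0,0.003,0,0,0,-1],[-0.001,0,0.005,0,0,0,-1],[-0.001,0,0.0055,0,0,0,-1],[-0.001,0,0.0055,0,0,0,-1]]]';  python3 go.py 0.5643 -0.2632 0.1005 -76.3
```

```text
clock: 6.12
eef_pos: [0.5636, -0.2635, 0.1007]
eef_rot: [-180.0, -0.0, -76.4]
ft_force: [0.2, -0.3, -4.1]
gripper_width: 0.404
t 6.12 pos [ 0.5636 -0.2635  0.1007] rot [-180.    -0.   -76.4] w 0.404 F [ 0.2 -0.3 -4.1] j7 -29.4
shift [-0.0001 -0.0008  0.0002] turn [-0.  -0.  -0.1]
```

```bash
python3 -m jog '[[[0,-0.0005,0.001,0,0,0,-1],[0,-0.0005,0.002,0,0,0,-1],[0,-0.0005,0.002,0,0,0,-1]]]'
```

```text
clock: 6.5
eef_pos: [0.5639, -0.2636, 0.1]
eef_rot: [-180.0, 0.0, -76.5]
ft_force: [-11.9, 6.7, 26.9]
gripper_width: 0.404
```

```bash
python3 -m jog '[[[0,0,-0.0012,0,0,0,-1],[0,0,-0.0012,0,0,0,0.4],[0,0,-0.0012,0,0,0,0.6],[0,0,-0.0012,0,0,0,0.6],[0,0,-0.0012,0,0,0,0.6]]]';python3 -m jog '[[[0,0,-0.02,0,0,0,1],[0,0,-0.06,0,0,0,1],[0,0,-0.12,0,0,0,1],[0,0,-0.15,0,0,0,1],[0,0,-0.15,0,0,0,1]]]'
python3 wsnap.py w4; python3 go.py 0.375 -0.253 0.25 -76.3
```

```text
clock: 7.12
eef_pos: [0.564, -0.2634, 0.0997]
eef_rot: [180.0, -0.0, -76.4]
ft_force: [0.6, -1.0, -0.0]
gripper_width: 0.798
clock: 7.75
eef_pos: [0.5646, -0.2639, 0.2533]
eef_rot: [-179.8, -0.1, -76.4]
ft_force: [0.9, 0.8, -0.7]
gripper_width: 1.006
t 7.8 pos [ 0.5642 -0.2634  0.2515] rot [-1.799e+02 -1.000e-01 -7.640e+01] w 1.0 F [ 0.3  0.4 -0. ] j7 -35.2
shift [-0.0545  0.1815  0.001 ] turn [-0.1 -0.1 -0.1]
```

View pics/w4.png

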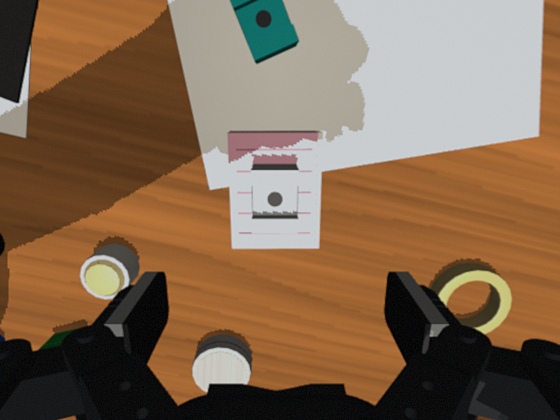

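The block lies flat on the pile with its hole at (275,199). The pile spans columns 230–321 and rows 131–248.

```bash
python3 - <<'E'
from h import *
C=wcam('w4')
p=cast(C,[(228,131),(322,131),(320,248),(232,248)],.022)[:,:2];b=cast(C,(275,199),.042)[0,:2]
print(p.round(4),p.mean(0),b, np.linalg.norm(p-np.roll(p,1,0),axis=1))
a=np.radians(13.7);ux=np.array([np.cos(a),np.sin(a)]);uy=np.array([-ux[1],ux[0]])
d=b-p.mean(0);print('off',d@ux,d@uy)
im=bot.snapshot('top');cv2.imwrite('pics/t1.png',im);cv2.imwrite('pics/t1c.png',cv2.resize(im[150:240,370:460],None,fx=6,fy=6,interpolation=cv2.INTER_CUBIC))
im=cv2.imread('pics/w4.png');cv2.imwrite('pics/w4c.png',cv2.resize(im[120:260,210:340],None,fx=4,fy=4,interpolation=cv2.INTER_CUBIC))
E
```

```text
[[ 0.6036 -0.2163]
 [ 0.6214 -0.2897]
 [ 0.5235 -0.3153]
 [ 0.5053 -0.2399]] [ 0.5634714  -0.26526176] [ 0.56277461 -0.264947  ] [0.10112156 0.07551622 0.10122793 0.07751891]
off -0.0006024145834945294 0.0004708329716274963
```

View pics/t1c.png

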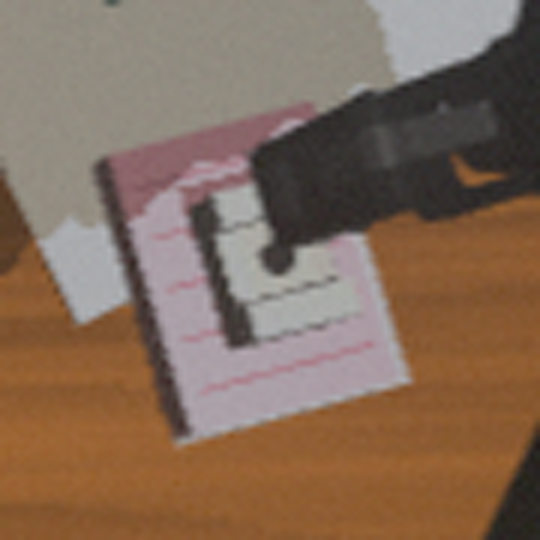

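View pics/w4c.png

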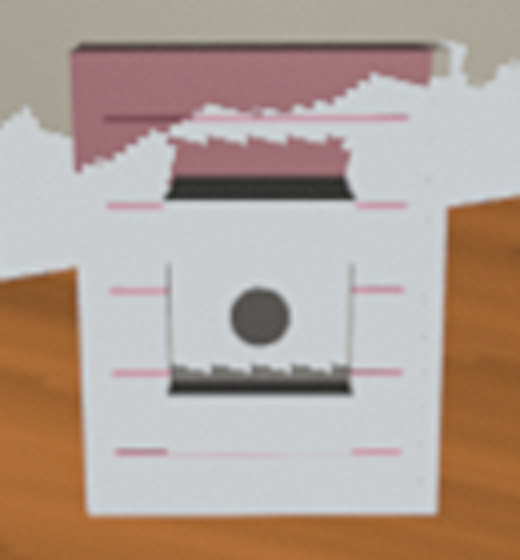

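The block is centred within about 1 mm and lies flat. Next is the tin.

```bash
python3 -m jog '[[[-0.02,0.06,0,0,0,0,1],[-0.035,0.12,0.02,0,0,0,1],[-0.054,0.18,0.04,0,0,0,1],[-0.054,0.18,0.05,0,0,0,1],[-0.054,0.18,0.05,0,0,0,1]]]'>/dev/null
python3 wsnap.py w5; python3 go.py 0.375 -0.254 0.077 -76.3
```

```text
t 8.53 pos [ 0.377  -0.2531  0.1996] rot [180.   -0.  -76.4] w 0.999 F [0.1 0.2 1. ] j7 -28.0
shift [0.0004 0.002  0.1227] turn [ 0.  -0.  -0.1]
```

View pics/w5.png

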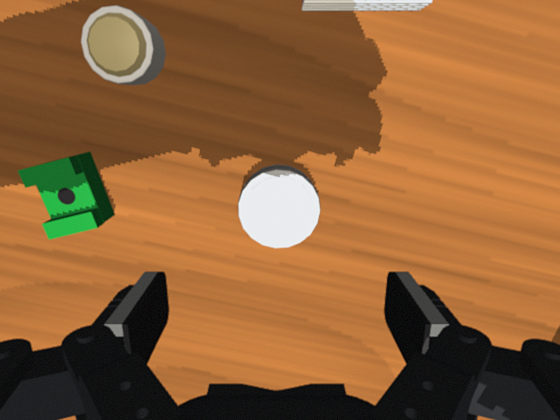

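```bash
python3 - <<'E'
from h import *
C=wcam('w5')
p=cast(C,[(279.5,207),(239,207),(320,207),(279.5,166),(279.5,248)],.022)[:,:2];print(p.round(4))
print('pot',cast(C,[(116,44)],.028))
E
python3 go.py 0.375 -0.254 0.077 -76.3
```

```text
[[ 0.3772 -0.2559]
 [ 0.3705 -0.2284]
 [ 0.3838 -0.2834]
 [ 0.4053 -0.249 ]
 [ 0.3471 -0.2633]]
pot [[ 0.45513959 -0.13531526  0.028     ]]
t 8.53 pos [ 0.377  -0.2531  0.1996] rot [180.   -0.  -76.4] w 0.999 F [0.1 0.2 1. ] j7 -28.0
shift [0.0004 0.002  0.1227] turn [ 0.  -0.  -0.1]
```

Tin centre is (0.3765, -0.255). I'll descend and grip.

```bash
python3 -m jog '[[[0.002,0.001,0.05,0,0,0,1],[0.002,0.001,0.1,0,0,0,1],[0.002,0.001,0.12,0,0,0,1],[0.002,0.001,0.1235,0,0,0,1],[0.002,0.001,0.1235,0,0,0,1]]]'; python3 -m jog '[[[0,0,0,0,0,0,-1],[0,0,0,0,0,0,-1],[0,0,0,0,0,0,-1],[0,0,0,0,0,0,-1],[0,0,0,0,0,0,-1]]]' 50; python3 go.py 0.3765 -0.255 0.075 -76.3
```

```text
clock: 9.15
eef_pos: [0.3766, -0.2556, 0.0767]
eef_rot: [-180.0, -0.0, -76.4]
ft_force: [0.1, -0.7, 0.1]
gripper_width: 0.999
clock: 9.78
eef_pos: [0.3764, -0.2553, 0.0773]
eef_rot: [-179.9, -0.0, -76.4]
ft_force: [-2.3, 3.0, 18.9]
gripper_width: 0.658
t 9.78 pos [ 0.3764 -0.2553  0.0773] rot [-179.9   -0.   -76.4] w 0.658 F [-2.3  3.  18.9] j7 -14.8
shift [-0.0003 -0.0001  0.0023] turn [-0.1 -0.  -0.1]
```

Gripped: the opening reads 56 mm, and the upward force is the fingertips touching the desk as they swing forward. I'll lift gently and carry it to the mat.

```bash
python3 -m jog '[[[0,0,-0.004,0,0,0,-1],[0,0,-0.03,0,0,0,-1],[0,0,-0.08,0,0,0,-1],[0,0,-0.13,0,0,0,-1],[0,0,-0.13,0,0,0,-1]]]'; python3 go.py 0.634 0.0 0.2 -76.3
```

```text
clock: 10.4
eef_pos: [0.377, -0.2556, 0.2091]
eef_rot: [-179.7, -0.1, -76.4]
ft_force: [0.7, 0.8, -2.2]
gripper_width: 0.654
t 10.4 pos [ 0.377  -0.2556  0.2091] rot [-1.797e+02 -1.000e-01 -7.640e+01] w 0.654 F [ 0.7  0.8 -2.2] j7 -27.7
shift [-0.1881 -0.3098  0.0103] turn [-0.3 -0.1 -0.1]
```

```bash
python3 -m jog '[[[-0.03,-0.05,0.005,-0.1,0,0,-1],[-0.06,-0.1,0.01,-0.2,0,0,-1],[-0.09,-0.15,0.01,-0.3,0,0,-1],[-0.12,-0.2,0.01,-0.3,0,0,-1],[-0.15,-0.25,0.01,-0.3,0,0,-1]]]'>/dev/null;python3 go.py 0.634 0.0 0.2 -76.3
```

```text
t 11.03 pos [ 0.5845 -0.0491  0.1953] rot [179.6   0.  -76.4] w 0.656 F [ 0.6 -0.3 -1.2] j7 -53.5
shift [-0.0361 -0.0596 -0.005 ] turn [ 0.4  0.  -0.1]
```

```bash
python3 -m jog '[[[-0.025,-0.04,-0.004,0,0,0,-1],[-0.0361,-0.0596,-0.004,0,0,0,-1],[-0.0361,-0.0596,-0.004,0,0,0,-1],[-0.0361,-0.0596,-0.004,0,0,0,-1],[-0.0361,-0.0596,-0.004,0,0,0,-1]]]'>/dev/null;python3 wsnap.py w6;python3 go.py 0.634 0.0 0.2 -76.3
```

```text
t 11.7 pos [ 0.6327 -0.0025  0.1999] rot [179.7   0.  -76.5] w 0.656 F [ 1.2 -0.2 -1.8] j7 -58.3
shift [-0.0021 -0.0018 -0.0001] turn [ 0.3  0.  -0.2]
```

View pics/w6.png

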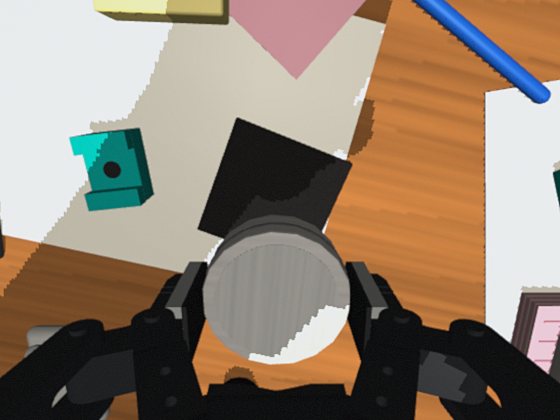

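```bash
python3 - <<'E'
from h import *
C=wcam('w6')
p=cast(C,[(237,118),(352,162),(198,229)],.004)[:,:2];print(p.round(4),'mat',p[1:].mean(0),np.linalg.norm(p[0]-p[1:],axis=1))
z=.2-.0773+.022
print('tin',cast(C,[(204,298),(350,298),(277,232),(277,364)],z).round(4),cast(C,(277,298),z))
E
```

```text
[[ 0.6838  0.0369]
 [ 0.6729 -0.0505]
 [ 0.5958  0.049 ]] mat [ 0.63438104 -0.00077065] [0.0880791  0.08879535]
tin [[ 0.6261  0.0234  0.1447]
 [ 0.6392 -0.031   0.1447]
 [ 0.6589  0.0025  0.1447]
 [ 0.6032 -0.011   0.1447]] [[ 0.63266169 -0.00382568  0.1447    ]]
```

```bash
python3 go.py 0.6345 0.0002 0.0825 -76.5; python3 -m jog '[[[-0.0028,-0.0011,0.04,0.2,0,0,-1],[-0.0028,-0.0011,0.09,0.2,0,0,-1],[-0.0028,-0.0011,0.112,0.2,0,0,-1],[-0.0028,-0.0011,0.115,0.2,0,0,-1],[-0.0028,-0.0011,0.115,0.2,0,0,-1]]]' ;python3 go.py 0.6345 0.0002 0.0825 -76.5
```

```text
t 11.7 pos [ 0.6327 -0.0025  0.1999] rot [179.7   0.  -76.5] w 0.656 F [ 1.2 -0.2 -1.8] j7 -58.3
shift [-0.0022 -0.003   0.1174] turn [ 0.3  0.  -0. ]
clock: 12.32
eef_pos: [0.6337, 0.0008, 0.0863]
eef_rot: [180.0, -0.0, -76.5]
ft_force: [0.1, 0.0, -1.0]
gripper_width: 0.654
t 12.32 pos [0.6337 0.0008 0.0863] rot [180.   -0.  -76.5] w 0.654 F [ 0.1  0.  -1. ] j7 -54.2
shift [ 0.0008 -0.0006  0.0038] turn [ 0. -0.  0.]
```

```bash
python3 -m jog '[[[0.0005,-0.0005,0.002,0,0,0,-1],[0.0005,-0.0005,0.0035,0,0,0,-1],[0.0005,-0.0005,0.004,0,0,0,-1],[0.0005,-0.0005,0.004,0,0,0,-1]]]' ;python3 go.py 0.6345 0.0002 0.0825 -76.5
```

```text
clock: 12.82
eef_pos: [0.6338, 0.0008, 0.0815]
eef_rot: [179.9, 0.0, -76.4]
ft_force: [-2.0, 0.8, 5.1]
gripper_width: 0.662
t 12.82 pos [0.6338 0.0008 0.0815] rot [179.9   0.  -76.4] w 0.662 F [-2.   0.8  5.1] j7 -54.0
shift [ 0.0007 -0.0005 -0.001 ] turn [0.1 0.  0.1]
```

Contact is light, so I'll open and rise.

```bash
python3 -m jog '[[[0,0,0,0,0,0,0.6],[0,0,0,0,0,0,1],[0,0,0,0,0,0,1],[0,0,0,0,0,0,1]]]' ; python3 -m jog '[[[0,0,-0.03,0,0,0,1],[0,0,-0.08,0,0,0,1],[0,0,-0.12,0,0,0,1],[0,0,-0.12,0,0,0,1],[0,0,-0.12,0,0,0,1]]]' >/dev/null; python3 wsnap.py w7;python3 go.py 0.449 -0.011 0.2 -76.5
```

```text
clock: 13.32
eef_pos: [0.6336, 0.0007, 0.0808]
eef_rot: [179.9, -0.0, -76.4]
ft_force: [-0.5, 1.1, -0.1]
gripper_width: 1.001
t 14.0 pos [0.6334 0.001  0.1999] rot [179.8   0.  -76.4] w 0.993 F [-0.1  0.7 -0.4] j7 -58.4
shift [-0.0316  0.1821  0.0005] turn [0.2 0.  0.1]
```

View pics/w7.png

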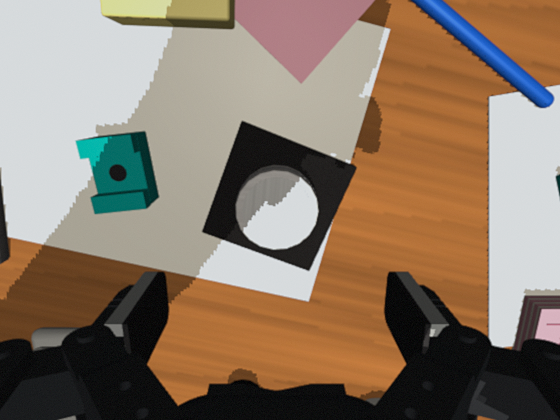

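```bash
python3 - <<'E'
from h import *
C=wcam('w7')
p=cast(C,[(242,122),(356,166),(308,270),(203,231)],.004)[:,:2];print('mat',p.mean(0))
print('tin',cast(C,(277.3,208),.026))
E
```

```text
mat [ 0.63397558 -0.00073936]
tin [[ 0.63421069 -0.00063879  0.026     ]]
```

The tin is centred on the mat within 1 mm. Next is the round stamp.

```bash
python3 -m jog '[[[-0.01,0.06,-0.01,0.1,0,0,1],[-0.02,0.12,-0.01,0.2,0,0,1],[-0.0316,0.178,-0.01,0.2,0,0,1],[-0.0316,0.182,-0.01,0.2,0,0,1],[-0.0316,0.182,-0.01,0.2,0,0,1]]]' >/dev/null; python3 wsnap.py w8;python3 go.py 0.449 -0.011 0.2 -76.5
```

```text
t 14.68 pos [ 0.4503 -0.011   0.2111] rot [-179.9   -0.   -76.4] w 1.002 F [ 1.2 -0.3 -0.7] j7 -62.0
shift [-0.0003  0.0013  0.0111] turn [-0.1 -0.   0.1]
```

View pics/w8.png

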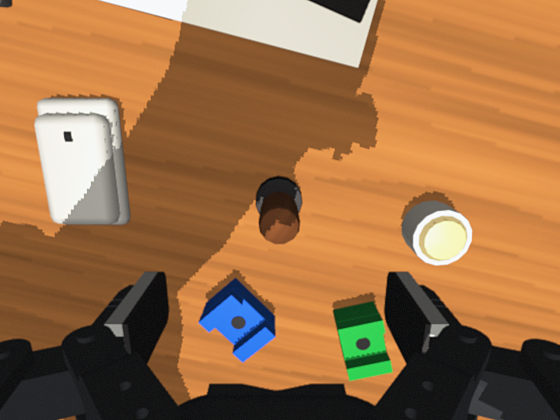

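```bash
python3 - <<'E'
from h import *
C=wcam('w8')
print(cast(C,(279.5,224.5),.069),cast(C,(278.3,200),.012))
print('pot',cast(C,(441,238),.028))
print('blue',cast(C,(238,322),.02),'green',cast(C,(363,343),.02))
E
```

```text
[[ 0.4504385  -0.01379033  0.069     ]] [[ 0.45032377 -0.01347007  0.012     ]]
pot [[ 0.45462538 -0.13538835  0.028     ]]
blue [[ 0.344776   -0.00549188  0.02      ]] green [[ 0.34961321 -0.11042434  0.02      ]]
```

```bash
python3 -m jog '[[[0.0018,0,0.04,0,0,0,1],[0.0018,0.0005,0.08,0,0,0,1],[0.0018,0.0005,0.097,0,0,0,1],[0.0018,0.0005,0.099,0,0,0,1],[0.0018,0.0005,0.099,0,0,0,1]]]' ; python3 -m jog '[[[0,0,0,0,0,0,-1],[0,0,0,0,0,0,-1],[0,0,0,0,0,0,-1],[0,0,0,0,0,0,-1],[0,0,0,0,0,0,-1]]]' 40; python3 go.py 0.45 -0.0128 0.112 -76.5
```

```text
clock: 15.3
eef_pos: [0.4503, -0.0131, 0.113]
eef_rot: [-179.8, -0.0, -76.5]
ft_force: [0.6, 0.2, -0.8]
gripper_width: 0.999
clock: 15.92
eef_pos: [0.4498, -0.0129, 0.1125]
eef_rot: [-179.9, 0.0, -76.4]
ft_force: [-2.0, 1.6, 9.5]
gripper_width: 0.293
t 15.93 pos [ 0.4498 -0.0129  0.1125] rot [-179.9    0.   -76.4] w 0.293 F [-2.   1.6  9.5] j7 -51.0
shift [-0.     -0.0002  0.0005] turn [-0.1  0.   0.1]
```

```bash
python3 -m jog '[[[0,0,-0.01,0,0,0,-1],[0,0,-0.05,0,0,0,-1],[0,0,-0.1,0,0,0,-1],[0,0,-0.1,0,0,0,-1],[0,0,-0.1,0,0,0,-1]]]'>/dev/null; python3 go.py 0.634 0 0.21 -76.5; python3 wsnap.py w9
```

```text
t 16.55 pos [ 0.4492 -0.0127  0.2122] rot [-179.9    0.   -76.4] w 0.291 F [-0.6 -0.4 -1.6] j7 -61.3
shift [ 0.031  -0.1826  0.0026] turn [-0.1  0.   0.1]
```

View pics/w9.png

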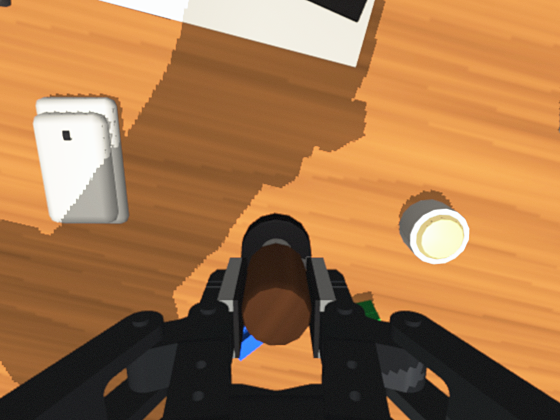

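```bash
python3 - <<'E'
from h import *
C=wcam('w9')
print(cast(C,(276.3,248),.1117),cast(C,(243,248),.1117)-cast(C,(310,248),.1117),cast(C,(276.5,310),.1697-.002))
E
python3 -m jog '[[[0.01,-0.06,0.002,0,0,0,-1],[0.02,-0.12,0.002,0,0,0,-1],[0.031,-0.178,0.002,0,0,0,-1],[0.031,-0.1826,0.002,0,0,0,-1],[0.031,-0.1826,0.002,0,0,0,-1]]]'>/dev/null; python3 go.py 0.634 0 0.1385 -76.5
```

```text
[[ 0.45130034 -0.01317064  0.1117    ]] [[-0.00789966  0.03253775  0.        ]] [[ 0.45094915 -0.0132572   0.1677    ]]
t 17.23 pos [ 0.6335 -0.0009  0.209 ] rot [180.   -0.  -76.5] w 0.293 F [-0.7 -0.2 -1. ] j7 -57.6
shift [-0.0008 -0.0008  0.0705] turn [ 0. -0.  0.]
```

```bash
python3 -m jog '[[[-0.0006,0.0003,0.03,0,0,0,-1],[-0.0006,0.0003,0.055,0,0,0,-1],[-0.0006,0.0003,0.066,0,0,0,-1],[-0.0006,0.0003,0.067,0,0,0,-1],[-0.0006,0.0003,0.067,0,0,0,-1]]]'; python3 go.py 0.633 -0.0003 0.1385 -76.5
```

```text
clock: 17.85
eef_pos: [0.6341, 0.0001, 0.1444]
eef_rot: [-179.8, -0.0, -76.4]
ft_force: [0.0, -0.1, -0.5]
gripper_width: 0.291
t 17.85 pos [6.341e-01 1.000e-04 1.444e-01] rot [-179.8   -0.   -76.4] w 0.291 F [ 0.  -0.1 -0.5] j7 -55.1
shift [0.0001 0.0011 0.0059] turn [-0.2 -0.   0.1]
```

```bash
python3 -m jog '[[[0,0.0007,0.003,0,0,0,-1],[0,0.0007,0.004,0,0,0,-1],[0,0.0007,0.005,0,0,0,-1],[0,0.0007,0.005,0,0,0,-1]]]';  python3 -m jog '[[[0,0,0.001,0,0,0,-1],[0,0,0.001,0,0,0,-1],[0,0,0.001,0,0,0,-1]]]'; python3 go.py 0.633 -0.0003 0.1385 -76.5
```

```text
clock: 18.35
eef_pos: [0.6333, 0.0, 0.1386]
eef_rot: [-179.9, -0.0, -76.4]
ft_force: [-0.2, 0.1, 1.6]
gripper_width: 0.291
clock: 18.73
eef_pos: [0.6335, -0.0, 0.1385]
eef_rot: [-179.8, 0.0, -76.4]
ft_force: [-4.9, 2.6, 18.2]
gripper_width: 0.29
t 18.73 pos [ 0.6335 -0.      0.1385] rot [-179.8    0.   -76.4] w 0.29 F [-4.9  2.6 18.2] j7 -54.8
shift [0.0002 0.0006 0.    ] turn [-0.2  0.   0.1]
```

```bash
python3 -m jog '[[[0,0,-0.0007,0,0,0,-1],[0,0,-0.0007,0,0,0,-0.2],[0,0,-0.0007,0,0,0,1],[0,0,-0.0007,0,0,0,1],[0,0,-0.0007,0,0,0,1]]]';  python3 -m jog '[[[0,0,-0.03,0,0,0,1],[0,0,-0.08,0,0,0,1],[0,0,-0.1,0,0,0,1],[0,0,-0.1,0,0,0,1],[0,0,-0.1,0,0,0,1]]]'>/dev/null; python3 wsnap.py w10; python3 go.py 0.358 0.264 0.235 -101
python3 -c "
from h import *
cv2.imwrite('pics/s2.png',bot.snapshot('scene'))"
```

```text
clock: 19.35
eef_pos: [0.6332, -0.0, 0.1381]
eef_rot: [-179.9, -0.0, -76.4]
ft_force: [0.1, -0.3, 0.2]
gripper_width: 0.993
t 20.02 pos [6.326e-01 1.000e-04 2.369e-01] rot [180.    0.  -76.4] w 1.002 F [-0.3  0.8  0.6] j7 -58.6
shift [-0.3209  0.2051  0.002 ] turn [ 0.   0.  24.6]
```

View pics/w10.png

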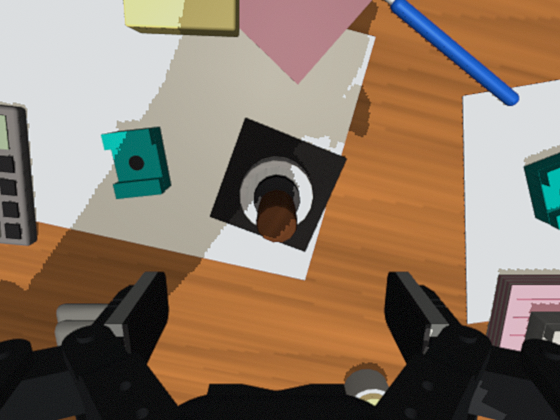

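View pics/s2.png

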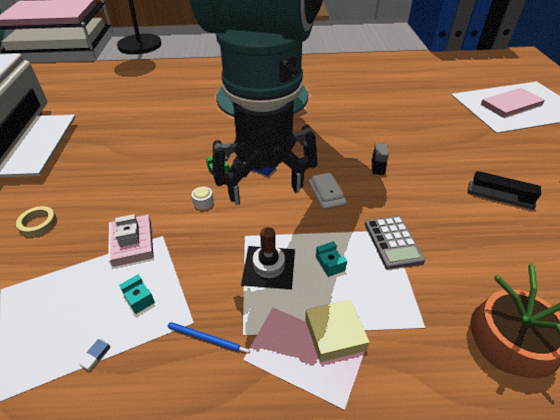

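The round stamp stands upright at the middle of the tin: the foot is centred at about (277,197) and the tin at (276,195). The pile and block look right in the scene view. Next is the date stamp.

```bash
python3 -m jog '[[[-0.05,0.032,0,0,0,5,1],[-0.1,0.064,0,0,0,10,1],[-0.15,0.096,0,0,0,15,1],[-0.2,0.128,0,0,0,20,1],[-0.25,0.16,0,0,0,24.6,1]]]'>/dev/null; python3 go.py 0.358 0.264 0.235 -101
```

```text
t 20.7 pos [0.4177 0.2061 0.2373] rot [-179.9   -0.  -101.1] w 1.002 F [ 0.4 -0.4  0.5] j7 -112.1
shift [-0.0453  0.0698  0.0022] turn [-0.1 -0.  -0.1]
```

```bash
python3 -m jog '[[[-0.03,0.046,0.01,0,0,0,1],[-0.0453,0.0698,0.03,0,0,0,1],[-0.0453,0.0698,0.03,0,0,0,1],[-0.0453,0.0698,0.03,0,0,0,1],[-0.0453,0.0698,0.03,0,0,0,1]]]'>/dev/null; python3 go.py 0.358 0.264 0.2 -101; python3 wsnap.py w11
```

```text
t 21.32 pos [0.3604 0.2622 0.2081] rot [-179.9    0.  -101.1] w 1.001 F [-0.7 -0.1  0.2] j7 -120.6
shift [-0.0013  0.0027  0.0081] turn [-0.1  0.  -0.1]
```

View pics/w11.png

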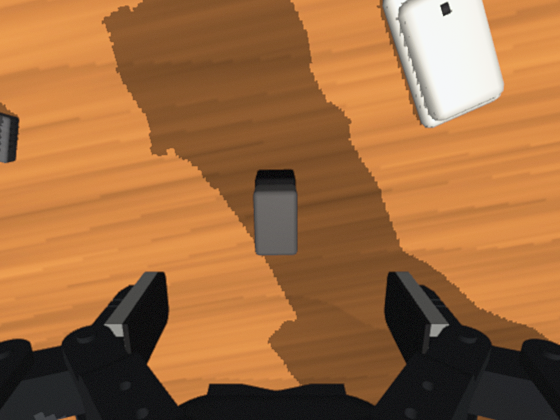

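```bash
python3 - <<'E'
from h import *
C=wcam('w11')
p=cast(C,[(254,190),(297,190),(297,255),(254,255)],.056)[:,:2];print(p.round(4),p.mean(0),np.linalg.norm(p-np.roll(p,1,0),axis=1))
E
python3 go.py 0.358 0.264 0.2 -101
```

```text
[[0.3821 0.2714]
 [0.377  0.2452]
 [0.334  0.2529]
 [0.3394 0.2805]] [0.35810997 0.26250369] [0.04366895 0.02666601 0.04367303 0.02811195]
t 21.38 pos [0.3603 0.2623 0.2081] rot [-1.799e+02  1.000e-01 -1.011e+02] w 0.999 F [-0.1  0.3 -0.2] j7 -120.6
shift [-0.0013  0.0027  0.0081] turn [-0.1  0.1 -0.1]
```

```bash
python3 -m jog '[[[0,0.0024,0.04,0,0,0,1],[0,0.0024,0.09,0,0,0,1],[0,0.0024,0.111,0,0,0,1],[0,0.0024,0.113,0,0,0,1],[0,0.0024,0.113,0,0,0,1]]]' ; python3 -m jog '[[[0,0,0,0,0,0,-1],[0,0,0,0,0,0,-1],[0,0,0,0,0,0,-1],[0,0,0,0,0,0,-1],[0,0,0,0,0,0,-1]]]' 40; python3 go.py 0.358 0.2628 0.095 -101
```

```text
clock: 22.0
eef_pos: [0.3581, 0.2633, 0.0956]
eef_rot: [-179.9, 0.1, -101.0]
ft_force: [0.8, -0.9, 0.5]
gripper_width: 0.998
clock: 22.62
eef_pos: [0.3575, 0.2636, 0.0952]
eef_rot: [-179.9, 0.1, -101.0]
ft_force: [-3.0, -1.6, 11.3]
gripper_width: 0.322
t 22.62 pos [0.3575 0.2636 0.0952] rot [-1.799e+02  1.000e-01 -1.010e+02] w 0.322 F [-3.  -1.6 11.3] j7 -107.8
shift [ 0.0007 -0.0006  0.0002] turn [-0.1  0.1  0. ]
```

```bash
python3 -m jog '[[[0,0,-0.01,0,0,0,-1],[0,0,-0.05,0,0,0,-1],[0,0,-0.11,0,0,0,-1],[0,0,-0.15,0,0,0,-1],[0,0,-0.15,0,0,0,-1]]]'>/dev/null; python3 go.py 0.5431 -0.1824 0.24 -76.3
```

```text
t 23.25 pos [0.3578 0.2639 0.2473] rot [-179.9    0.3 -101. ] w 0.324 F [ 0.3  0.1 -2. ] j7 -124.9
shift [ 0.403  -0.2668  0.0059] turn [ -0.2   0.3 -24.7]
```

```bash
python3 -m jog '[[[0.05,-0.033,0,0,0,-3,-1],[0.1,-0.066,0,0,0,-7,-1],[0.15,-0.099,0,-0.1,0.1,-11,-1],[0.2,-0.133,0,-0.2,0.2,-15,-1],[0.25,-0.166,0,-0.2,0.3,-19,-1]]]'>/dev/null; python3 go.py 0.5431 -0.1824 0.24 -76.3
```

```text
t 23.88 pos [ 0.4722 -0.0143  0.2444] rot [179.8  -0.3 -81.9] w 0.324 F [ 1.   0.3 -0.8] j7 -64.9
shift [ 0.1764 -0.0467  0.005 ] turn [ 0.2 -0.2 -5.6]
```

```bash
python3 -m jog '[[[0.06,-0.016,0,0,0,-2,-1],[0.12,-0.032,0,0,0,-4,-1],[0.17,-0.045,0,0.2,0,-5.5,-1],[0.176,-0.0467,0,0.2,0,-5.5,-1],[0.176,-0.0467,0,0.2,0,-5.5,-1]]]'>/dev/null;python3 -m jog '[[[0,0,0,0,0,0,-1],[0,0,0,0,0,0,-1]]]'>/dev/null; python3 go.py 0.5431 -0.1824 0.2 -76.3; python3 wsnap.py w12
```

```text
t 24.75 pos [ 0.5426 -0.1791  0.2456] rot [-180.    -0.2  -76.5] w 0.323 F [ 0.4  0.3 -0.8] j7 -38.7
shift [0.0032 0.0003 0.0456] turn [-0.  -0.2 -0.2]
```

View pics/w12.png

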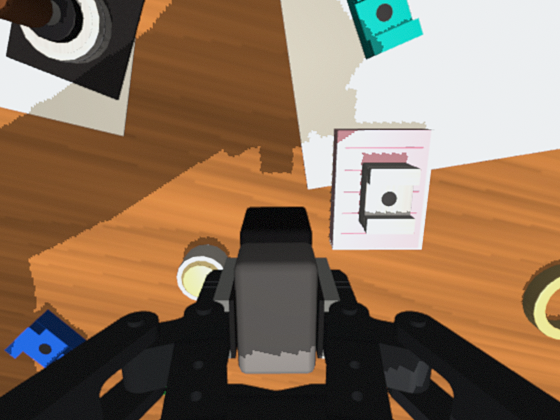

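```bash
python3 - <<'E'
from h import *
C=wcam('w12')
p=cast(C,[(336,130),(432,130),(424,249),(333,249)],.022)[:,:2];print(p.round(4),p.mean(0),np.linalg.norm(p-np.roll(p,1,0),axis=1))
e=p[1]-p[2];print(np.degrees(np.arctan2(e[1],e[0])));e=p[0]-p[3];print(np.degrees(np.arctan2(e[1],e[0])))
q=cast(C,[(236,262),(318,262),(318,374),(236,374)],.2064)[:,:2];print(q.round(4),q.mean(0))
im=cv2.imread('pics/w12.png');cv2.imwrite('pics/w12c.png',cv2.resize(im[115:265,310:450],None,fx=4,fy=4,interpolation=cv2.INTER_CUBIC))
E
```

```text
[[ 0.6024 -0.2147]
 [ 0.62   -0.2879]
 [ 0.5235 -0.3167]
 [ 0.5052 -0.2404]] [ 0.56279581 -0.26492052] [0.1004627  0.07525988 0.10071379 0.07845404]
16.609082445468783
14.79370251864469
[[ 0.5617 -0.162 ]
 [ 0.5679 -0.1879]
 [ 0.5256 -0.1996]
 [ 0.5188 -0.171 ]] [ 0.54349857 -0.18014642]
```

View pics/w12c.png

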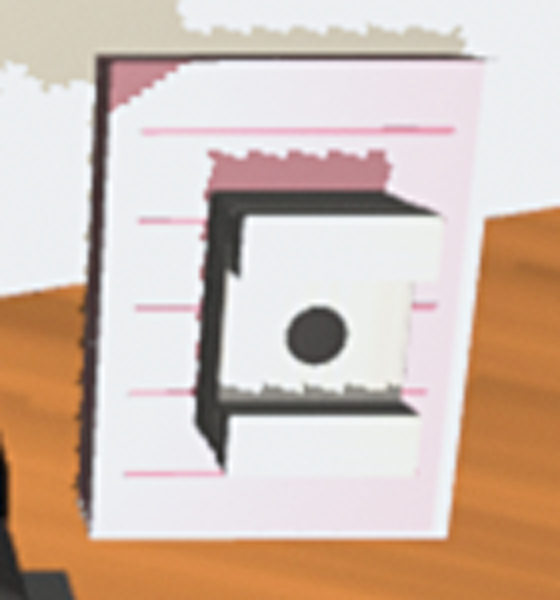

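Pile centre is (0.563, -0.2645). The date stamp belongs at (0.543, -0.183), so the TCP goes to (0.542, -0.182).

```bash
python3 -m jog '[[[0.0027,0.0013,0.04,0,0,0.2,-1],[0.0027,0.0013,0.09,0,0,0.2,-1],[0.0027,0.0013,0.135,0,0,0.2,-1],[0.0027,0.0013,0.142,0,0,0.2,-1],[0.0027,0.0013,0.144,0,0,0.2,-1]]]'; python3 go.py 0.542 -0.182 0.0952 -76.2
```

```text
clock: 25.42
eef_pos: [0.5426, -0.184, 0.1027]
eef_rot: [-179.9, -0.3, -76.8]
ft_force: [0.2, -0.5, -0.4]
gripper_width: 0.322
t 25.43 pos [ 0.5426 -0.184   0.1027] rot [-179.9   -0.3  -76.8] w 0.322 F [ 0.2 -0.5 -0.4] j7 -30.7
shift [-0.0021  0.0002  0.0075] turn [-0.1 -0.3 -0.6]
```

```bash
python3 -m jog '[[[-0.0015,0,0.003,0,-0.2,-0.5,-1],[-0.0015,0,0.0055,0,-0.2,-0.5,-1],[-0.0015,0,0.006,0,-0.2,-0.5,-1],[-0.0015,0,0.006,0,-0.2,-0.5,-1]]]'; python3 go.py 0.542 -0.182 0.0952 -76.2
```

```text
clock: 25.92
eef_pos: [0.5419, -0.1825, 0.0958]
eef_rot: [-180.0, -0.1, -76.3]
ft_force: [0.3, -0.2, -0.1]
gripper_width: 0.319
t 25.93 pos [ 0.5419 -0.1825  0.0958] rot [-1.80e+02 -1.00e-01 -7.63e+01] w 0.319 F [ 0.3 -0.2 -0.1] j7 -29.9
shift [-0.0005 -0.0002  0.0006] turn [-0.  -0.1 -0.1]
```

```bash
python3 -m jog '[[[0,0,0.001,0,0,0,-1],[0,0,0.001,0,0,0,-1],[0,0,0.001,0,0,0,-1]]]'; python3 -m jog '[[[0,0,0,0,0,0,-0.1],[0,0,0,0,0,0,0.05],[0,0,0,0,0,0,0.05],[0,0,0,0,0,0,0.05]]]'; python3 -m jog '[[[0,0,-0.03,0,0,0,0.05],[0,0,-0.08,0,0,0,0.05],[0,0,-0.12,0,0,0,1],[0,0,-0.12,0,0,0,1],[0,0,-0.12,0,0,0,1]]]'>/dev/null; python3 wsnap.py w13; python3 go.py 0.4545 -0.1345 0.2 13.7;
```

```text
clock: 26.3
eef_pos: [0.542, -0.1826, 0.0952]
eef_rot: [-179.9, -0.0, -76.3]
ft_force: [-3.7, 1.7, 12.1]
gripper_width: 0.318
clock: 26.8
eef_pos: [0.5418, -0.1825, 0.0946]
eef_rot: [-180.0, -0.1, -76.3]
ft_force: [-0.0, -0.5, -0.6]
gripper_width: 0.526
t 27.48 pos [ 0.5415 -0.1821  0.2138] rot [180.   -0.  -76.3] w 1.0 F [-0.6  0.1 -1.1] j7 -36.4
shift [-0.0669  0.0732  0.0138] turn [  0.   0. -90.]
```

View pics/w13.png

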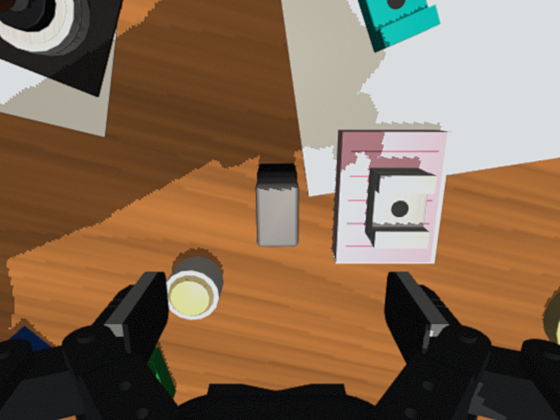

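```bash
python3 - <<'E'
from h import *
C=wcam('w13')
p=cast(C,[(341,132),(447,132),(435,263),(337,263)],.022)[:,:2];c=p.mean(0);print(c,np.linalg.norm(p-np.roll(p,1,0),axis=1))
q=cast(C,[(256.5,186),(299,186),(298,246),(258,246)],.056)[:,:2];print(q.mean(0),np.linalg.norm(q-np.roll(q,1,0),axis=1))
a=np.radians(13.9);ux=np.array([np.cos(a),np.sin(a)]);uy=np.array([-ux[1],ux[0]])
d=q.mean(0)-c;print(d@ux,d@uy)
pot=cast(C,(193,294.5),.028)[0];print('pot',pot)
im=cv2.imread('pics/w13.png');cv2.imwrite('pics/w13c.png',cv2.resize(im[115:275,240:460],None,fx=3.5,fy=3.5,interpolation=cv2.INTER_CUBIC))
E
```

```text
[ 0.56266074 -0.26442636] [0.10005501 0.07419237 0.10016082 0.07621418]
[ 0.5416763  -0.18426177] [0.04100281 0.02698662 0.04100861 0.02667298]
-0.001112154299662856 0.08285814295591176
pot [ 0.45533273 -0.13763083  0.028     ]
```

View pics/w13c.png

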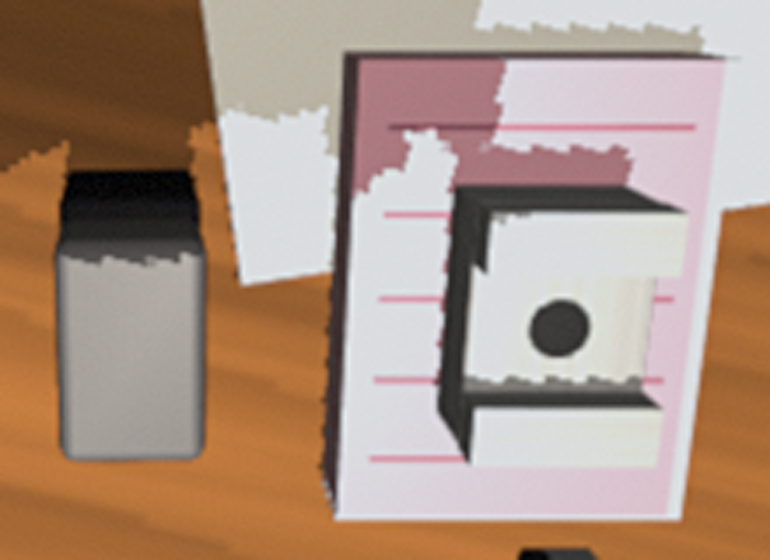

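The date stamp's gap is about 29 mm and it is level with the middle of the pile's side within 1 mm. Next is the pot, with the jaws turned to lie along the pile's x so the fingers clear the pile.

```bash
python3 -m jog '[[[-0.014,0.015,0,0,0,-10,1],[-0.028,0.03,0,0,0,-20,1],[-0.042,0.045,0,0,0,-30,1],[-0.055,0.06,0,0,0,-40,1],[-0.066,0.073,0,0,0,-50,1]]]'>/dev/null; python3 go.py 0.455 -0.136 0.2 13.7
```

```text
t 28.1 pos [ 0.4541 -0.1351  0.2136] rot [179.9   0.  -25.9] w 1.0 F [-0.2 -0.  -0.5] j7 1.8
shift [0.0011 0.0004 0.0136] turn [  0.    0.  -39.6]
```

```bash
python3 -m jog '[[[0.001,0,0.01,0,0,-10,1],[0.001,0,0.015,0,0,-20,1],[0.001,0,0.015,0,0,-30,1],[0.001,0,0.015,0,0,-39.6,1],[0.001,0,0.015,0,0,-39.6,1]]]'>/dev/null; python3 -m jog '[[[0,0,0,0,0,0,1],[0,0,0,0,0,0,1]]]'>/dev/null; python3 go.py 0.455 -0.136 0.2 13.7; python3 wsnap.py w14
```

```text
t 28.98 pos [ 0.456  -0.136   0.1993] rot [180.   -0.   13.2] w 0.999 F [-0.3 -0.  -0.2] j7 38.0
shift [-0.001  -0.0002 -0.0007] turn [ 0.  -0.  -0.5]
```

View pics/w14.png

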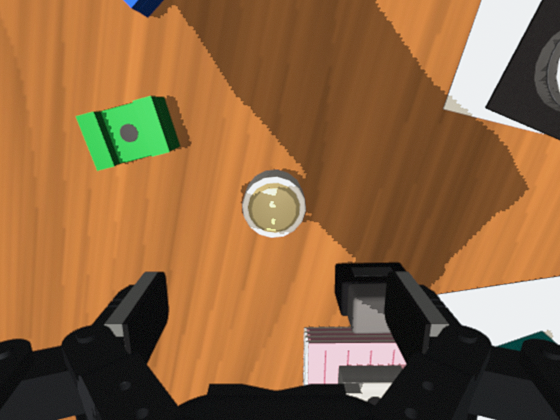

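```bash
python3 - <<'E'
from h import *
C=wcam('w14');print(cast(C,[(273.5,207.5),(242,208),(305,208)],.028).round(4))
E

```

```text
[[ 0.4547 -0.1358  0.028 ]
 [ 0.4338 -0.141   0.028 ]
 [ 0.4757 -0.1311  0.028 ]]
```

```bash
python3 -m jog '[[[-0.0012,-0.0002,0.04,0,0,0,1],[-0.0012,-0.0002,0.09,0,0,0,1],[-0.0012,-0.0002,0.11,0,0,0,1],[-0.0012,-0.0002,0.113,0,0,0,1],[-0.0012,-0.0002,0.113,0,0,0,1]]]' ; python3 -m jog '[[[0,0,0,0,0,0,-1],[0,0,0,0,0,0,-1],[0,0,0,0,0,0,-1],[0,0,0,0,0,0,-1],[0,0,0,0,0,0,-1]]]' 40; python3 -m jog '[[[0,0,-0.01,0,0,0,-1],[0,0,-0.05,0,0,0,-1],[0,0,-0.1,0,0,0,-1],[0,0,-0.14,0,0,0,-1],[0,0,-0.14,0,0,0,-1]]]'; python3 go.py 0.585 -0.3538 0.22 13.7
```

```text
clock: 29.65
eef_pos: [0.4553, -0.1363, 0.0871]
eef_rot: [179.9, -0.1, 13.3]
ft_force: [-0.6, -0.5, -0.5]
gripper_width: 1.0
clock: 30.28
eef_pos: [0.4553, -0.1362, 0.0873]
eef_rot: [180.0, -0.1, 13.3]
ft_force: [-3.0, 1.4, 15.5]
gripper_width: 0.492
clock: 30.9
eef_pos: [0.4558, -0.1363, 0.2295]
eef_rot: [179.9, -0.3, 13.3]
ft_force: [-0.2, -0.1, -1.9]
gripper_width: 0.496
t 30.9 pos [ 0.4558 -0.1363  0.2295] rot [179.9  -0.3  13.3] w 0.496 F [-0.2 -0.1 -1.9] j7 36.8
shift [0.0755 0.2414 0.0104] turn [ 0.1 -0.3 -0.4]
```

```bash
python3 -m jog '[[[0.018,0.057,0,0,0,0,-1],[0.036,0.115,0,0,0,0,-1],[0.054,0.173,0,0,0,-0.2,-1],[0.072,0.23,0,0,-0.3,-0.4,-1],[0.0755,0.2414,0,0,-0.3,-0.4,-1]]]'>/dev/null;  python3 -m jog '[[[0,0,0,0,0,0,-1],[0,0,0,0,0,0,-1]]]'>/dev/null; python3 go.py 0.585 -0.3538 0.22 13.7;python3 wsnap.py w15
```

```text
t 31.77 pos [ 0.5837 -0.3522  0.2266] rot [-180.     0.3   13.8] w 0.498 F [ 0.3  1.1 -1. ] j7 57.2
shift [0.0009 0.0019 0.0066] turn [-0.   0.3  0.1]
```

View pics/w15.png

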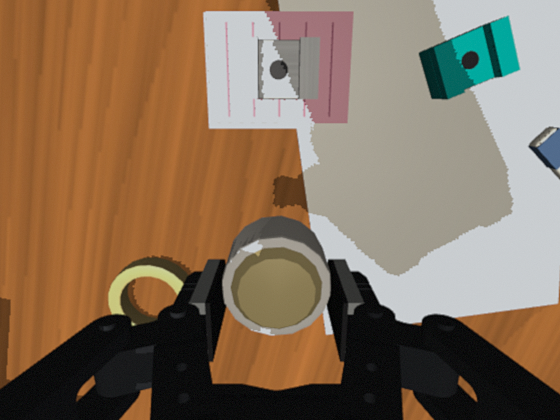

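```bash
python3 - <<'E'
from h import *
C=wcam('w15')
p=cast(C,[(204,12),(353,12),(350,127),(209,129)],.022)[:,:2];c=p.mean(0);print(p.round(4),c,np.linalg.norm(p-np.roll(p,1,0),axis=1))
q=cast(C,[(277,286),(223,286),(331,286)],.1673)[:,:2];print(q.round(4))
a=np.radians(13.9);ux=np.array([np.cos(a),np.sin(a)]);uy=np.array([-ux[1],ux[0]])
d=q[0]-c;print(d@ux,d@uy)
im=cv2.imread('pics/w15.png');cv2.imwrite('pics/w15c.png',cv2.resize(im[0:145,190:370],None,fx=4,fy=4,interpolation=cv2.INTER_CUBIC))
E
```

```text
[[ 0.5056 -0.2399]
 [ 0.6027 -0.2161]
 [ 0.623  -0.2888]
 [ 0.5234 -0.3149]] [ 0.56364768 -0.26492412] [0.07705229 0.09996903 0.07547732 0.1029432 ]
[[ 0.584  -0.3504]
 [ 0.5635 -0.3555]
 [ 0.6045 -0.3452]]
-0.0007597944765408202 -0.08783715531176307
```

View pics/w15c.png

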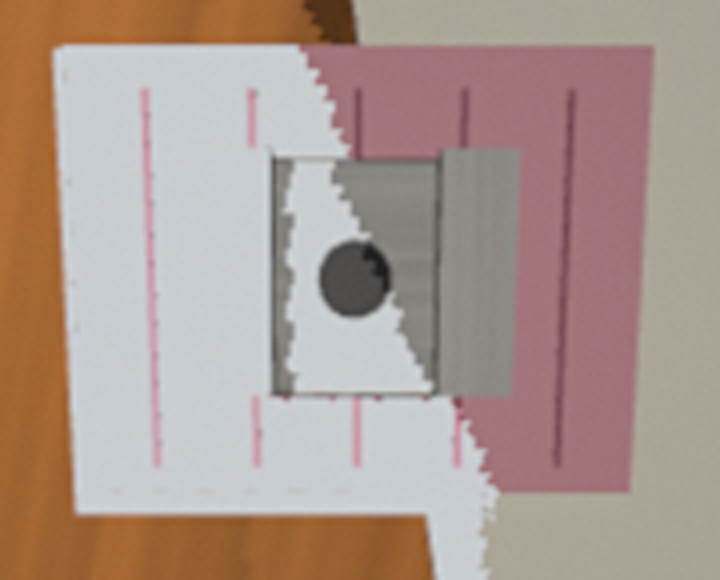

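Pile centre is (0.563, -0.2647): the white border, which the first pink-only mask missed, now reconciles all the views. The pot target is (0.585, -0.354), so TCP (0.585, -0.355).

```bash
python3 -m jog '[[[0.0006,0.003,0.03,0,0.2,0,-1],[0.0006,0.003,0.08,0,0.2,0,-1],[0.0006,0.003,0.125,0,0.2,0,-1],[0.0006,0.003,0.134,0,0.2,0,-1],[0.0006,0.003,0.134,0,0.2,0,-1]]]'; python3 go.py 0.585 -0.355 0.0873 13.7
```

```text
clock: 32.45
eef_pos: [0.585, -0.3564, 0.0939]
eef_rot: [179.9, 0.0, 13.8]
ft_force: [1.0, -0.7, -0.0]
gripper_width: 0.492
t 32.45 pos [ 0.585  -0.3564  0.0939] rot [179.9   0.   13.8] w 0.492 F [ 1.  -0.7 -0. ] j7 60.8
shift [ 0.0003 -0.0014  0.0066] turn [0.1 0.  0.1]
```

```bash
python3 -m jog '[[[0.0003,-0.0008,0.003,0,0,0,-1],[0.0003,-0.0008,0.0055,0,0,0,-1],[0.0003,-0.0008,0.006,0,0,0,-1],[0.0003,-0.0008,0.006,0,0,0,-1]]]'; python3 -m jog '[[[0,0,0.001,0,0,0,-1],[0,0,0.001,0,0,0,-1],[0,0,0.001,0,0,0,-1]]]'
```

```text
clock: 32.95
eef_pos: [0.5851, -0.3558, 0.0875]
eef_rot: [179.9, 0.0, 13.7]
ft_force: [-0.8, 2.7, 5.4]
gripper_width: 0.493
clock: 33.33
eef_pos: [0.5851, -0.3559, 0.0874]
eef_rot: [179.9, 0.0, 13.7]
ft_force: [-6.9, 6.2, 18.4]
gripper_width: 0.494
```

```bash
python3 -m jog '[[[0,0,-0.001,0,0,0,-1],[0,0,-0.001,0,0,0,0.5],[0,0,-0.001,0,0,0,1],[0,0,-0.001,0,0,0,1],[0,0,-0.001,0,0,0,1]]]'; python3 -m jog '[[[0,0,-0.04,0,0,0,1],[0,0,-0.09,0,0,0,1],[0,0,-0.13,0,0,0,1],[0,0,-0.13,0,0,0,1],[0,0,-0.13,0,0,0,1]]]'; python3 wsnap.py w16
```

```text
clock: 33.95
eef_pos: [0.5848, -0.3558, 0.0867]
eef_rot: [180.0, 0.1, 13.7]
ft_force: [0.2, 0.4, 0.0]
gripper_width: 1.0
clock: 34.58
eef_pos: [0.5847, -0.3554, 0.2162]
eef_rot: [180.0, 0.1, 13.7]
ft_force: [-0.3, 0.7, 0.1]
gripper_width: 0.999
```

View pics/w16.png

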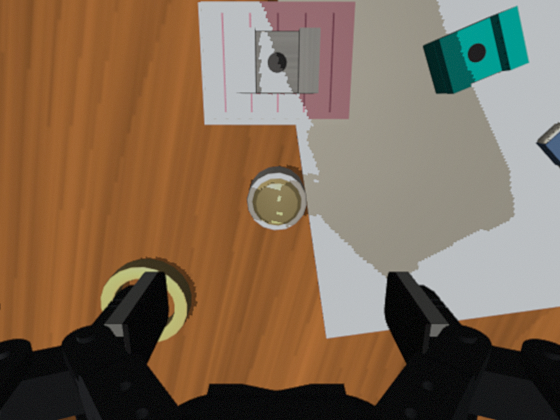

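```bash
python3 - <<'E'
from h import *
C=wcam('w16')
p=cast(C,[(199,2),(355,2),(350,123),(205,125)],.022)[:,:2];c=p.mean(0);print(c,np.linalg.norm(p-np.roll(p,1,0),axis=1))
q=cast(C,[(277,201)],.028)[0,:2];print(q.round(4))
a=np.radians(13.9);ux=np.array([np.cos(a),np.sin(a)]);uy=np.array([-ux[1],ux[0]])
for cc in (c,np.array([.563,-.2647])):
    d=q-cc;print(d@ux,d@uy)
E
python3 go.py 0.5 0.3 0.3 13.7
```

```text
[ 0.56336807 -0.26483417] [0.07709479 0.09997492 0.07564465 0.10153582]
[ 0.5854 -0.3546]
-0.0002046762084668338 -0.09244878550437363
0.00012038452262955155 -0.09266744965509358
t 34.62 pos [ 0.5846 -0.3553  0.2157] rot [-1.80e+02  1.00e-01  1.37e+01] w 1.001 F [ 0.4 -0.  -0.2] j7 57.8
shift [ 0.0732 -0.6567 -0.0844] turn [-0.   0.1  0. ]
```

The pot's gap is about 30 mm and it is level with the pile's middle within 0.5 mm. I'll retreat for a final overview.

```bash
python3 -m jog '[[[0,0,-0.06,0,0,0,1],[-0.05,0.03,-0.1,0,0,0,1],[-0.1,0.06,-0.1,0,0,0,1],[-0.15,0.1,-0.1,0,0,0,1],[-0.19,0.14,-0.1,0,0,0,1]]]'; python3 -m jog '[[[0,0,0,0,0,0,1],[0,0,0,0,0,0,1],[0,0,0,0,0,0,1]]]' >/dev/null
python3 - <<'E'
from h import *
for n in('top','scene'):cv2.imwrite(f'pics/{n}F.png',bot.snapshot(n))
E
```

```text
clock: 35.25
eef_pos: [0.4322, -0.5377, 0.3163]
eef_rot: [-180.0, 0.1, 13.7]
ft_force: [1.0, 0.2, 0.2]
gripper_width: 1.002
```

View pics/topF.png

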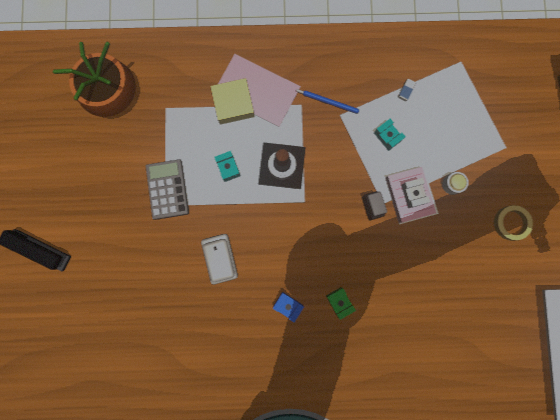

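View pics/sceneF.png

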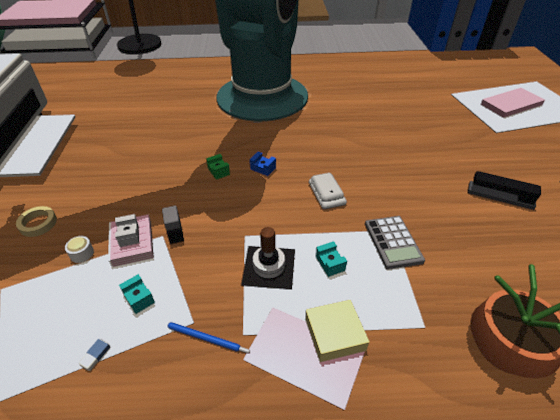

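Both overviews show everything in place: block on the pile at (414,193), date stamp at (375,204), pot at (457,182), and tin with stamp on the mat at (282,163). The mouse and the look-alikes haven't moved. Handing in.

```bash
python3 - <<'E'
from h import *
C=cam('top')
print(cast(C,(457.5,182),.028),cast(C,(416,193),.042),cast(C,(282,163.5),.026))
print(bot.sign_off())
E
```

```text
[[ 0.58441918 -0.35303003  0.028     ]] [[ 0.56199929 -0.26279167  0.042     ]] [[0.63198453 0.00089168 0.026     ]]
the job is handed in; nothing more can be done
None
```

The desk is set up for stamping as asked, in the order asked, and the job is handed in at about 36 s of the 128 s allowed.

| Item | Where it ended up (last wrist-camera check) |
|---|---|
| Steel block | Flat and right way up on the slip pile, within about 1 mm of its middle |
| Ink tin | On the mat, within 1 mm of its middle |
| Round stamp | Upright, about in the middle of the tin (judged by eye, not computed) |
| Date stamp | Upright to the left of the pile, gap about 29 mm, level with the middle of its side within about 1 mm |
| Sponge pot | To the right of the pile, gap about 30 mm, level within about 0.5 mm |

- **Left alone:** the mouse and the coloured look-alikes were not touched, and show no movement in the last overview.
- **Forces:** the most I read at the wrist was about 27 N, when the block was set down. Lowering the block and closing on low parts pressed briefly on the surface below. I saw readings only at the end of each move.
- **Disagreements:** the last readings from the overhead camera differ from the wrist camera by up to about 2 mm, which is within the calibration tolerance. My first overhead measurement of the pile left out its white border and was about 3 mm off. I corrected this from the wrist views before setting down the date stamp and pot.

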